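# Unlock a casement window and wind it open with its loose crank

### The job

Let some air in: first swing the lock lever on the window's side frame fully up, then fit the loose crank from the tray fully down on the square shaft of the window's winder and wind the window open until its free edge stands about 10 cm out. Then lift the crank off and lay it back flat inside the tray without letting it fall; the lever stays up, and the mug, the plant pot and the notebooks stay where they are.

Things in the scene. Friction and masses are not known exactly. Their poses are not given: they have to be found in the camera images.
- lock_pivot (a point): Pivot of the lock lever on the side frame (jamb) of the window, fixed. Axes of the window: z up, x out through the window (level, away from the room), y level along the window, towards this jamb. The frame's face lies 16 mm beyond the pivot (+x), the lock's plate 7 mm. The window is black, 400 mm wide, 500 mm high, on a white window board whose top is 60 mm above the desk.
- lock_tip (a point): Grip end of the nickel lock lever, 62 mm from the pivot; the lever ends 15 mm farther. The grip is 14 mm wide along the window's y, 11 mm thick. At joint 0 the lever hangs down, leaning 20 degrees into the room. With a pinch across its width (along y) it can turn between the pads.
- lock (a joint): Angle of the lock lever, rad: 0 locked (lever down), 2.2 fully up (free); its tip swings out into the room and up. Takes about 4 N at the tip, stays where it is left. Until it is past about 1 rad the window cannot open: the winder's shaft stops within half a turn.
- shaft_seat (a point): Centre of the winder's round collar (32 mm wide), at the foot of its square shaft; fixed. z: along the shaft, leaning 35 degrees from vertical into the room; y: along the window. It stands up 20 mm: 12 mm of 14 mm square, 4 mm chamfer, then a 10 mm round nose. At the start the square is turned 0 to 52 degrees clockwise from lying along y (feel or look). Its plane is clear for 75 mm around.
- sash (a joint): Opening angle of the window, rad. It is 340 mm wide, hinged upright on the side nearer the winder, and opens away from the room: its free edge stands 340 mm x this angle out (0.29 for 10 cm). At the start 0 to 0.027. Turning the shaft clockwise, seen from above its tip, opens it by 0.19 rad a turn: 1.4 to 1.6 turns from the start to 10 cm. Needs about 0.13 N m, stays where left.
- crank: Loose crank, nickel, 170 g. Origin: mouth of its socket, centre of the underside; z along the socket upwards; x along the arm. Boss 28 x 28 mm (sides along x and y), 30 mm high, with a blind socket 15.8 mm square, 22 mm deep, from below. Arm 13 mm wide, 7 mm thick, at the bottom of the boss, 74 mm long. It starts lying flat in the tray, z up.
- knob_center (a point): Middle of the crank's black knob, 64 mm along the arm from the socket's axis and 30 mm above the underside. The knob is 18 mm wide, 8 to 43 mm above the underside, and spins freely on the arm about the crank's z. Fingertips that reach lower than 9 mm above the underside meet the arm as it passes under them.
- crank_mid (a point): Point on the crank's underside half way along it (31 mm from the socket's axis along x).
- tray: Low wooden tray, 190 x 140 mm (x, y) outside, rim 14 mm high, walls and floor 6 mm thick, fixed. Origin: centre of its underside.
- mug: White mug, 80 mm wide, 90 mm high, loose; not to be disturbed. Origin: centre of its underside.
- plant_pot: Terracotta pot with a small succulent, 80 mm wide, 110 mm high, loose; not to be disturbed. Origin: centre of its underside.
- notebooks: Two notebooks, 150 x 210 x 30 mm together, lying flat, loose; not to be disturbed. Origin: centre of the underside.

How it is judged:
By the outcome, as a careful person would: the job done as asked, in the order asked, and still so for the second after the job is handed in, with the robot touching nothing.
It also fails if it takes over 72 s, if anything falls off the work surface, if the arm or the gripper's body presses on something with over 40 N, if the wrist force passes 120 N, or if a joint passes its speed limit or range.

### The arm

A 6-joint arm with a two-finger parallel gripper is mounted at the origin on the work surface. World frame = base frame: x ahead of the robot, y to its left, z up, the work surface at z = 0. Lengths are in mm, angles in rad, forces in N, time in s.
With the tool pointing down it reaches from about 275 to 750 mm from the base axis. Payload 10.2 kg.
Tool frame: the origin (TCP) lies between the finger pads; the fingertips stand 19 mm ahead of it and the grasp point (between the pads) is the TCP; z points along the fingers, y is the line along which they close (so a half turn about z gives the same grasp; the last joint's range is limited). The gripper opens to 85 mm and grips with 20 to 120 N. Pads are 22 mm wide; open, the fingers measure 114 mm over their backs; the gripper's body (76 mm by 85 mm) begins 54 mm behind the grasp point. The pads swing forward as they close: fully open they stand 13 mm farther back than shut.
Start: joints at [1.051, 0.313, 1.498, -0, 1.331, -0.223], TCP at [153.555, 502.048, 250.294] pointing down, gripper open.
Joint ranges: [-2.94, 2.94], [-0.97, 2.17], [0.19, 2.56], [-1.23, 4.37], [0.02, 3.11], [-2.88, 2.88]. Speed limits (rad/s): [2.39, 2.39, 3.01, 3.14, 3.14, 3.14].

### API

Orientations are given as a unit quaternion [w, x, y, z].
In Python, from rig import sense, capture, finish_job gives the robot as it stands. The module is installed in compiled form; this text tells all that it offers.
- The arm moves only by the tool move_arm, never from a script. Its argument "moves" is a list of rows, each an object with "turn": the turn, a rotation vector about the tool's x, y, z in rad, a list of three; "translation": the shift along the tool's x, y, z in mm, a list of three; "hand": the opening, from 0 (shut) to 1 (fully open). In form: [{"turn": [wx, wy, wz], "translation": [x, y, z], "hand": hand}, ...]. A call has 1 to 10 rows; each row shifts and turns the commanded pose from where the row before left it, along the tool's axes as they then stand; what a row does not reach is not made up. A row lasts 1/12 s, in which the tool goes at most 41.7 mm and 7.16 degrees, less where a joint would pass 70% of its speed; a pose out of reach is approached as far as the arm can. A call with a gripper value outside its range is refused whole. The fingers move at their own pace and stop on an object; "grip_force" is the grip in N (left out, the last holds). Time passes only in rows, so rows that do not move let the fingers close. It gives the time, the measured TCP pose, the force, the opening and the grip force at its end, in the units of the state.
- sense(): the state, without advancing time (a new reading comes with each control period).
- capture(name): name is "scene" or "side" or "wrist"; returns a dict with "image" (384x512x3 uint8, blue, green, red), "z_map" (384x512 float32, mm along the optical axis (not along the pixel's ray), 0 where there is no reading), "vertical_fov" (degrees; the focal length in pixels is half the picture's height over the tangent of half this angle, whatever the lens; pixels are square), "cx", "cy" (the principal point, pixels), "R" (3x3) and "t" (3): a world point X has camera coordinates R X + t; the wrist camera has in their place "T_tool_cam" (4x4, takes a point from camera to tool coordinates, whose origin is the TCP and whose axes are the flange's). Camera axes: x right, y down, z forward; pixel columns grow to the right and rows downward; lengths in mm; the calibration is good to about 2 mm. A picture is of the moment at which its call begins: read the wrist's pose just before it.
- finish_job(): hands the job in; it is judged then, once.
The state is a dict: "time_s": time; "joints": joint angles; "dq": joint speeds; "tau": joint torques, N m; "eef_pos": TCP position; "ee_rot": TCP orientation; "force": force on the tool from outside, world axes, zero at the start; "wrist_torque": the same for the moment, N m; "grip_width": opening from 0.0 (shut) to 1.0 (fully open); "grip_force": force on a finger pad.
Only numpy, scipy, OpenCV 4.12 (cv2) and the standard library are available. Lean on these libraries where they do the work, as an engineer would, in place of code of your own. Each camera call takes 0.05 s, during which the arm holds its last target. There are 200 camera calls.

## Working session

There is one attempt and no reset: what is moved stays moved. The work goes in short steps, Python scripts to look and compute and a tool call to move; the robot and the scene stay as the last step left them, time stands still between calls to the robot, and variables do not carry over. Pictures are saved under pics/ and viewed, at most 10 in all, crops included, and the job is handed in when it is done.

Besides the shell and the picture viewer there is one more tool, called after "Emit:" by a JSON object that holds its "method" and its "body", one argument or row to a line. move_arm: Moves the arm, as the interface text tells. Its arguments: {"type":"object","properties":{"moves":{"type":"array","items":{"type":"object","properties":{"turn":{"type":"array","items":{"type":"number"}},"translation":{"type":"array","items":{"type":"number"}},"hand":{"type":"number"}}}},"grip_force":{"type":"number"}},"required":["moves"]}

```bash
ls; mkdir -p pics; cat > h.py <<'E'
import numpy as np, cv2, pickle
from scipy.spatial.transform import Rotation as Rn
from rig import sense, capture, finish_job
def pose():
    s=sense(); q=s['ee_rot']; T=np.eye(4); T[:3,:3]=Rn.from_quat([q[1],q[2],q[3],q[0]]).as_matrix(); T[:3,3]=s['eef_pos']; return T,s
def cap(n):
    T,s=pose(); c=capture(n)
    f=192/np.tan(np.radians(c['vertical_fov'])/2)
    if n=='wrist': W=T@np.array(c['T_tool_cam'])
    else:
        V=np.eye(4);V[:3,:3]=c['R'];V[:3,3]=c['t'];W=np.linalg.inv(V)
    c['f']=f;c['W']=W;return c
def px(c,u,v,z=None):
    z=c['z_map'][int(round(v)),int(round(u))] if z is None else z
    p=np.array([(u-c['cx'])/c['f']*z,(v-c['cy'])/c['f']*z,z,1]);return (c['W']@p)[:3]
def ray(c,u,v):
    d=c['W'][:3,:3]@np.array([(u-c['cx'])/c['f'],(v-c['cy'])/c['f'],1]);return c['W'][:3,3],d/np.linalg.norm(d)
def tri(*rs):
    A=0;b=0
    for o,d in rs:
        P=np.eye(3)-np.outer(d,d);A=A+P;b=b+P@o
    return np.linalg.solve(A,b)
def proj(c,X):
    p=np.linalg.inv(c['W'])@np.append(X,1);return p[:2]/p[2]*c['f']+[c['cx'],c['cy']]
E
python3 - <<'E'
from h import *
D={}
for n in('scene','side','wrist'):
    c=cap(n);D[n]=c;cv2.imwrite(f'pics/{n}0.png',c['image']);print(n,c['f'],c['cx'],c['cy'],c['W'].round(2).tolist())
pickle.dump(D,open('d0.pkl','wb'))
print(sense())
a=np.hstack([D['scene']['image'],D['side']['image']]);
E
```

```text
pics
scene 448.5794742649877 250.7912648130073 192.37015611775303 [[-0.56, 0.56, -0.62, 1302.38], [0.83, 0.36, -0.42, 548.58], [-0.01, -0.75, -0.66, 1017.4], [0.0, 0.0, 0.0, 1.0]]
side 434.5121879360503 259.4162881448511 192.81368564412773 [[0.35, -0.68, 0.64, -461.14], [-0.93, -0.25, 0.25, -348.53], [-0.0, -0.69, -0.72, 1277.92], [0.0, 0.0, 0.0, 1.0]]
wrist 326.72257476308744 256.1634051588591 188.50411687591387 [[0.29, 0.91, 0.28, 81.28], [0.96, -0.28, -0.09, 523.94], [-0.0, 0.29, -0.96, 374.62], [0.0, 0.0, 0.0, 1.0]]
{'time_s': 0.15, 'joints': array([ 1.05062635e+00,  3.13333855e-01,  1.49822019e+00,  7.85094381e-06,
        1.33098320e+00, -2.23397348e-01]), 'dq': array([ 0.00027566, -0.00083459, -0.00088329, -0.0002211 , -0.00163913,
       -0.00071368]), 'tau': array([ 2.38766719e-03, -4.12368000e+01, -2.59792882e+01, -1.17633667e-04,
        3.29190429e-03, -6.23451413e-06]), 'eef_pos': array([153.45754726, 501.90819081, 249.87614365]), 'ee_rot': array([-1.75126266e-04,  1.47843279e-01,  9.89010688e-01, -4.38642527e-04]), 'force': array([-0.16572711, -0.79076343, -0.0249031 ]), 'wrist_torque': array([ 0.01679145, -0.00609637,  0.02968269]), 'grip_force': 0.0, 'grip_width': 1.0015886583262836}
```

```bash
python3 - <<'E'
import cv2
for n in('scene','side'):
    cv2.imwrite(f'pics/{n}0b.png',cv2.resize(cv2.imread(f'pics/{n}0.png'),(800,600),interpolation=cv2.INTER_CUBIC))
E
```

```text
(no output)
```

View pics/scene0b.png

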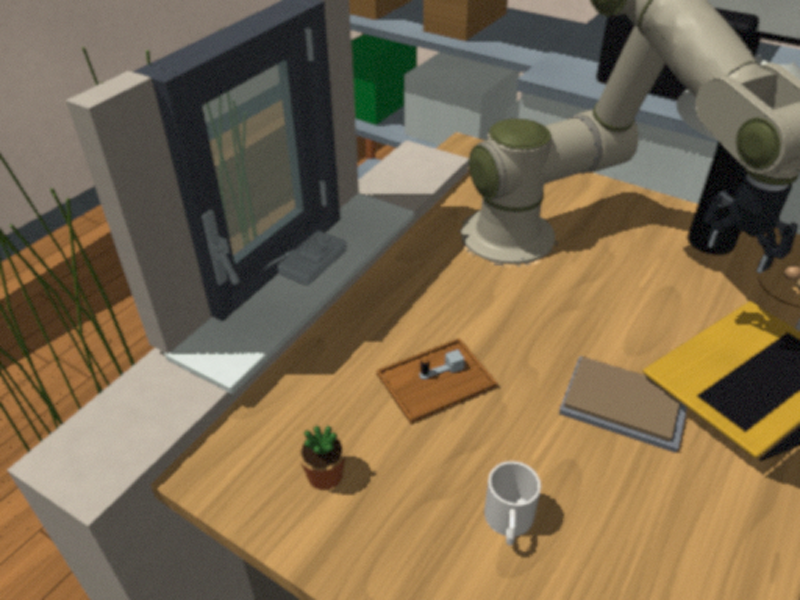

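View pics/side0b.png

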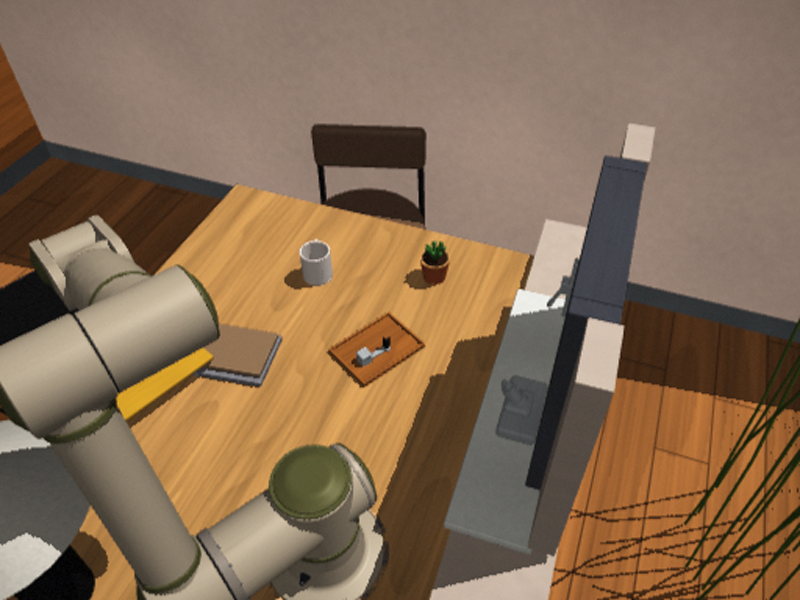

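The scene view shows the lever at about (222,255), the winder at (318,255), and the tray at (437,380) with the knob at (425,368) and the boss at (455,360). In the side view, the lever is at (563,287), the winder at (518,395), the tray at (377,350), the mug at (316,262) and the pot at (435,262).

```bash
python3 - <<'E'
from h import *
D=pickle.load(open('d0.pkl','rb'));s=.64
P={'scene':dict(leverTop=(210,220),leverMid=(220,255),leverEnd=(233,280),frame1=(190,200),frame2=(325,150),frame3=(240,300),wind=(320,245),wind2=(300,268),board=(250,320),board2=(390,215),t1=(378,376),t2=(461,342),t3=(497,382),t4=(411,419),knob=(425,366),boss=(454,357)),
'side':dict(lever=(563,287),leverEnd=(551,303),leverTop=(573,268),wind=(517,385),wind2=(510,425),board=(490,480),knob=(387,343),boss=(362,354),t1=(329,351),t2=(390,315),t3=(425,346),t4=(364,384),mug=(316,248),pot=(435,262),nb=(240,350),nb2=(282,335))}
for n in P:
    for k,(u,v) in P[n].items(): print(n,k,px(D[n],u*s,v*s).round(0))
    # window plane normal
c=D['scene']
# frame plane fit
pts=[]
for v in range(60,215):
    for u in range(100,215):
        z=c['z_map'][v,u]
        if z>0: pts.append(px(c,u,v))
pts=np.array(pts);rng=np.random.default_rng(0);best=0
m=pts[:,2]>120;p=pts[m]
for _ in range(400):
    q=p[rng.choice(len(p),3,False)];n=np.cross(q[1]-q[0],q[2]-q[0]);n/=np.linalg.norm(n)+1e-9
    if abs(n[2])>.1: continue
    k=abs((p-q[0])@n)<3
    if k.sum()>best:best=k.sum();bk=k
q=p[bk];cc=q.mean(0);n=np.linalg.svd(q-cc)[2][2] if 0 else np.linalg.svd(q-cc,full_matrices=False)[2][2]
print(best,len(p),n,cc,n@cc)
E
```

```text
scene leverTop [ 630. -304.  299.]
scene leverMid [ 634. -293.  227.]
scene leverEnd [ 634. -271.  178.]
scene frame1 [ 650. -319.  347.]
scene frame2 [ 271. -327.  262.]
scene frame3 [ 586. -321.   68.]
scene wind [ 419. -237.  138.]
scene wind2 [ 460. -262.   93.]
scene board [ 613. -270.   58.]
scene board2 [ 158. -238.   62.]
scene t1 [557.   1.   4.]
scene t2 [395.  94.  13.]
scene t3 [442. 201.   2.]
scene t4 [614. 115.   9.]
scene knob [513.  81.  40.]
scene boss [458. 113.  35.]
side lever [ 619. -296.  244.]
side leverEnd [ 626. -278.  180.]
side leverTop [ 617. -307.  305.]
side wind [ 446. -257.   93.]
side wind2 [ 343. -269.   90.]
side board [ 227. -262.   57.]
side knob [503.  70.  33.]
side boss [445. 109.  42.]
side t1 [450. 200.   8.]
side t2 [608. 104.  12.]
side t3 [552. -10.   1.]
side t4 [388.  81.  10.]
side mug [721. 361.  64.]
side pot [770.  41.  74.]
side nb [363. 391.  29.]
side nb2 [461. 335.   0.]
4460 12712 [-0.0762445   0.99708418 -0.00314969] [ 550.63575777 -353.01469955  283.98507866] -394.86278177853046
```

```bash
cat >> h.py <<'E'
def frame(y,z):
    "tool pose rotation from desired y (closing) and z (pointing)"
    z=np.array(z,float);z/=np.linalg.norm(z);y=np.array(y,float);y-=z*(y@z);y/=np.linalg.norm(y)
    return np.c_[np.cross(y,z),y,z]
def plan(p,Rt,n,hand,T=None):
    "rows from T (now) to p,Rt; prints compact rows; returns end pose"
    import json
    T=pose()[0] if T is None else T.copy()
    rows=[]
    for k in range(n,0,-1):
        rv=Rn.from_matrix(T[:3,:3].T@Rt).as_rotvec()/k
        t=T[:3,:3].T@(np.array(p)-T[:3,3])/k
        rv=rv.round(3);t=t.round(1)
        rows.append(dict(turn=rv.tolist(),translation=t.tolist(),hand=hand))
        T[:3,3]+=T[:3,:3]@t;T[:3,:3]=T[:3,:3]@Rn.from_rotvec(rv).as_matrix()
    for i in range(0,n,10): print(json.dumps(rows[i:i+10]).replace(' ',''))
    return T
E
python3 - <<'E'
from h import *
c=pickle.load(open('d0.pkl','rb'))['wrist'];T=pose()[0];print((np.linalg.inv(T)@c['W']).round(3))
plan([520,-100,300],frame([1,0,0],[0,-.7,-.7]),20,1)
E
```

```text
[[ 0.00000e+00 -9.56000e-01 -2.94000e-01  7.54930e+01]
 [ 1.00000e+00 -0.00000e+00  1.00000e-03 -1.57000e-01]
 [-1.00000e-03 -2.94000e-01  9.56000e-01 -1.24728e+02]
 [ 0.00000e+00  0.00000e+00  0.00000e+00  1.00000e+00]]
[{"turn":[0.025,-0.034,0.06],"translation":[-26.3,-23.4,-2.5],"hand":1},{"turn":[0.025,-0.034,0.06],"translation":[-27.7,-21.8,-1.0],"hand":1},{"turn":[0.025,-0.034,0.06],"translation":[-29.0,-20.1,0.5],"hand":1},{"turn":[0.025,-0.034,0.06],"translation":[-30.1,-18.3,2.0],"hand":1},{"turn":[0.025,-0.034,0.06],"translation":[-31.1,-16.4,3.4],"hand":1},{"turn":[0.025,-0.034,0.06],"translation":[-31.9,-14.5,4.9],"hand":1},{"turn":[0.025,-0.034,0.06],"translation":[-32.5,-12.4,6.3],"hand":1},{"turn":[0.025,-0.033,0.06],"translation":[-32.9,-10.2,7.7],"hand":1},{"turn":[0.025,-0.034,0.06],"translation":[-33.2,-8.0,9.1],"hand":1},{"turn":[0.025,-0.033,0.06],"translation":[-33.3,-5.8,10.4],"hand":1}]
[{"turn":[0.025,-0.034,0.06],"translation":[-33.2,-3.5,11.6],"hand":1},{"turn":[0.025,-0.033,0.06],"translation":[-32.9,-1.3,12.8],"hand":1},{"turn":[0.025,-0.034,0.06],"translation":[-32.5,1.0,13.8],"hand":1},{"turn":[0.025,-0.033,0.061],"translation":[-31.9,3.3,14.9],"hand":1},{"turn":[0.025,-0.034,0.06],"translation":[-31.1,5.6,15.8],"hand":1},{"turn":[0.025,-0.033,0.061],"translation":[-30.1,7.9,16.7],"hand":1},{"turn":[0.025,-0.034,0.06],"translation":[-29.0,10.1,17.4],"hand":1},{"turn":[0.025,-0.033,0.061],"translation":[-27.8,12.3,18.1],"hand":1},{"turn":[0.025,-0.034,0.06],"translation":[-26.3,14.4,18.7],"hand":1},{"turn":[0.025,-0.033,0.061],"translation":[-24.8,16.4,19.1],"hand":1}]
```

Emit:
{"method": "move_arm", "body": {
  "moves": [
    {"turn": [0.025, -0.034, 0.06], "translation": [-26, -23, -3], "hand": 1},
    {"turn": [0.025, -0.034, 0.06], "translation": [-28, -22, -1], "hand": 1},
    {"turn": [0.025, -0.034, 0.06], "translation": [-29, -20, 0], "hand": 1},
    {"turn": [0.025, -0.034, 0.06], "translation": [-30, -18, 2], "hand": 1},
    {"turn": [0.025, -0.034, 0.06], "translation": [-31, -16, 3], "hand": 1},
    {"turn": [0.025, -0.034, 0.06], "translation": [-32, -14, 5], "hand": 1},
    {"turn": [0.025, -0.034, 0.06], "translation": [-32, -12, 6], "hand": 1},
    {"turn": [0.025, -0.034, 0.06], "translation": [-33, -10, 8], "hand": 1},
    {"turn": [0.025, -0.034, 0.06], "translation": [-33, -8, 9], "hand": 1},
    {"turn": [0.025, -0.034, 0.06], "translation": [-33, -6, 10], "hand": 1}
  ]
}}

```text
time_s: 0.98
eef_pos: [337.4, 202.1, 276.7]
ee_rot: [0.147, 0.429, 0.879, -0.146]
force: [1.2, 0.2, -0.0]
grip_width: 1.001
grip_force: 0.0
```

Emit:
{"method": "move_arm", "body": {
  "moves": [
    {"turn": [0.025, -0.034, 0.06], "translation": [-33, -4, 12], "hand": 1},
    {"turn": [0.025, -0.034, 0.06], "translation": [-33, -1, 13], "hand": 1},
    {"turn": [0.025, -0.034, 0.06], "translation": [-32, 1, 14], "hand": 1},
    {"turn": [0.025, -0.034, 0.06], "translation": [-32, 3, 15], "hand": 1},
    {"turn": [0.025, -0.034, 0.06], "translation": [-31, 6, 16], "hand": 1},
    {"turn": [0.025, -0.034, 0.06], "translation": [-30, 8, 17], "hand": 1},
    {"turn": [0.025, -0.034, 0.06], "translation": [-29, 10, 17], "hand": 1},
    {"turn": [0.025, -0.034, 0.06], "translation": [-28, 12, 18], "hand": 1},
    {"turn": [0.025, -0.034, 0.06], "translation": [-26, 14, 19], "hand": 1},
    {"turn": [0.025, -0.033, 0.06], "translation": [-25, 16, 19], "hand": 1}
  ]
}}

```text
time_s: 1.82
eef_pos: [519.8, -99.0, 301.5]
ee_rot: [0.273, 0.652, 0.653, -0.272]
force: [0.2, 0.5, -0.1]
grip_width: 0.999
grip_force: 0.0
```

```bash
python3 - <<'E'
from h import *
c=cap('wrist');T,s=pose();print(T.round(3),s['joints'].round(2),s['time_s'])
pickle.dump(c,open('w1.pkl','wb'));cv2.imwrite('pics/w1.png',cv2.resize(c['image'],(800,600),interpolation=cv2.INTER_CUBIC))
E
```

```text
[[ 6.00000e-03  1.00000e+00 -2.00000e-03  5.21772e+02]
 [ 7.01000e-01 -5.00000e-03 -7.14000e-01 -1.03091e+02]
 [-7.14000e-01  3.00000e-03 -7.01000e-01  3.01219e+02]
 [ 0.00000e+00  0.00000e+00  0.00000e+00  1.00000e+00]] [-0.1   0.33  1.53 -0.83  1.3   0.15] 1.8667
```

View pics/w1.png

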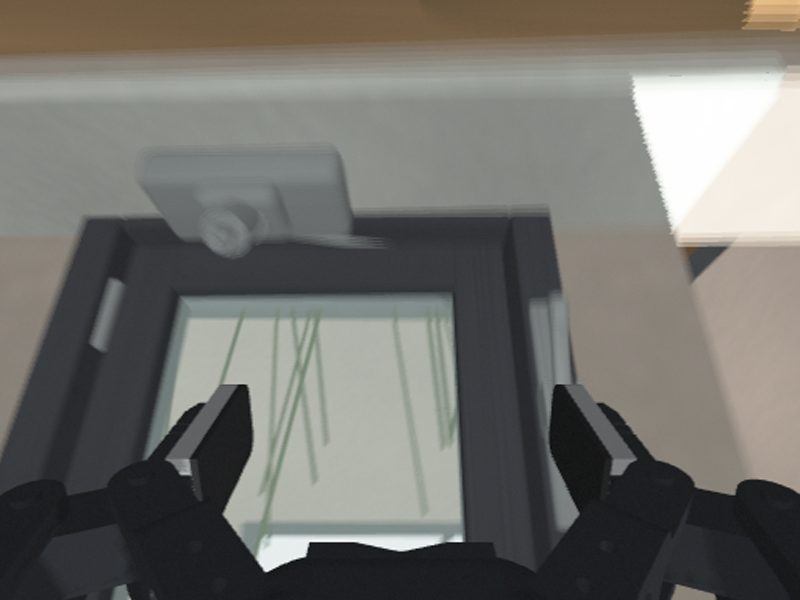

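The view is upside down and blurred by motion. The shaft nose is at about (228,232), the lever's end at (557,295), and the jamb runs along x≈530. I'll retake it now that the arm is still and enlarge it.

```bash
python3 - <<'E'
from h import *
capture('wrist');c=cap('wrist');T,s=pose()
pickle.dump(c,open('w1.pkl','wb'));im=c['image']
a=cv2.resize(im[90:185,80:250],None,fx=3.2,fy=3.2,interpolation=cv2.INTER_CUBIC)
b=cv2.resize(im[170:360,300:400],None,fx=2.5,fy=2.5,interpolation=cv2.INTER_CUBIC)
o=np.zeros((max(a.shape[0],b.shape[0]),a.shape[1]+b.shape[1],3),np.uint8);o[:a.shape[0],:a.shape[1]]=a;o[:b.shape[0],a.shape[1]:]=b
print(o.shape,a.shape);cv2.imwrite('pics/w1c.png',o)
# planes: board normal z, window
pts=np.array([px(c,u,v) for v in range(0,384,2) for u in range(0,512,2) if c['z_map'][v,u]>0])
print(len(pts))
rng=np.random.default_rng(0)
p=pts[(pts[:,2]>70)&(pts[:,1]<-150)]
for it in range(4):
    best=0
    for _ in range(600):
        q=p[rng.choice(len(p),3,False)];n=np.cross(q[1]-q[0],q[2]-q[0]);l=np.linalg.norm(n)
        if l<500: continue
        n/=l
        k=abs((p-q[0])@n)<1.5
        if k.sum()>best:best=k.sum();bk=k
    q=p[bk];cc=q.mean(0);n=np.linalg.svd(q-cc,full_matrices=False)[2][2]
    print(best,len(p),n.round(4),cc.round(1),q.min(0).round(0),q.max(0).round(0));p=p[~bk]
E
```

```text
(475, 794, 3) (304, 544, 3)
48957
6226 21571 [-2.400e-02  9.997e-01  2.000e-04] [ 461.2 -360.2  227.8] [ 320. -365.   71.] [ 616. -355.  357.]
4879 15345 [-0.0128  0.9999  0.0022] [ 562.6 -341.2  177.5] [ 270. -346.   70.] [ 771. -337.  356.]
2892 10466 [-0.0349 -0.9994  0.002 ] [ 478.6 -333.8  203.6] [ 237. -343.   71.] [ 726. -324.  355.]
1153 7574 [-0.0607  0.9981  0.0112] [ 307.2 -351.3  139.3] [ 146. -361.   70.] [ 615. -330.  356.]
```

View pics/w1c.png

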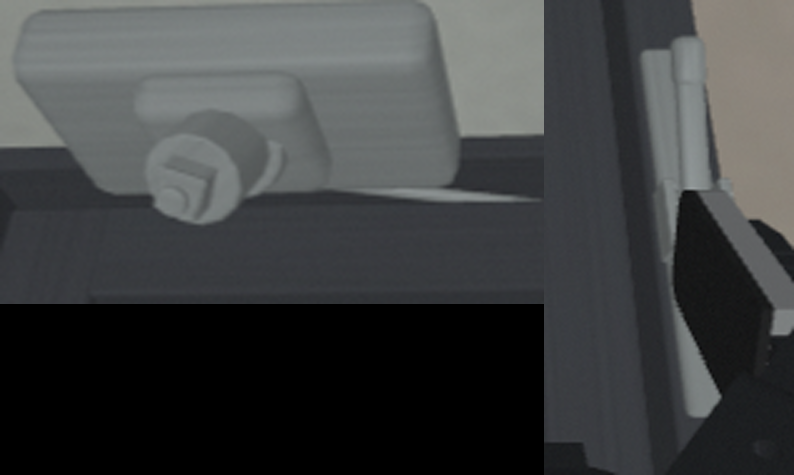

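The close view shows the shaft nose at crop (170,196), the collar face centred near (193,178), and the square turned a little from the window's y. The lever's end is at crop (688,42), and its stem runs down to (692,180).

```bash
python3 - <<'E'
from h import *
c=pickle.load(open('w1.pkl','rb'));D=pickle.load(open('d0.pkl','rb'))
def A(u,v):return 80+u/3.2,90+v/3.2
def B(u,v):return 300+(u-544)/2.5,170+v/2.5
for k in [(688,50),(688,70),(690,100),(690,130),(692,170)]: print('lever',k,px(c,*B(*k)).round(1))
for k in [(655,80),(655,110),(620,100),(715,100)]: print('plate/frame',k,px(c,*B(*k)).round(1))
for k in [(170,196),(160,160),(225,150),(160,175),(225,175),(195,215),(190,165),(207,195)]: print('shaft',k,px(c,*A(*k)).round(1))
for k in [(100,20),(400,20),(60,100),(300,20)]: print('winder front',k,px(c,*A(*k)).round(1))
# triangulate nose tip guess/lever end with scene & side
P=px(c,*A(170,196));print('nose in scene',proj(D['scene'],P)/.64,'side',proj(D['side'],P)/.64)
P=px(c,*B(688,45));print('lever end in scene',proj(D['scene'],P)/.64,'side',proj(D['side'],P)/.64)
E
```

```text
lever (688, 50) [ 627.4 -268.1  176.1]
lever (688, 70) [ 626.9 -270.6  184.3]
lever (690, 100) [ 627.6 -276.1  195.7]
lever (690, 130) [ 627.  -280.1  207.6]
lever (692, 170) [ 627.1 -285.9  223.2]
plate/frame (655, 80) [ 622.5 -304.7  172.8]
plate/frame (655, 110) [ 620.3 -303.7  188.5]
plate/frame (620, 100) [ 615.5 -346.8  164.4]
plate/frame (715, 100) [ 663.  -342.9  166.2]
shaft (170, 196) [ 399.1 -226.8  154.4]
shaft (160, 160) [ 389.8 -234.8  135. ]
shaft (225, 150) [ 411.2 -232.2  133.1]
shaft (160, 175) [ 393.9 -228.3  145.5]
shaft (225, 175) [ 410.4 -237.9  138.7]
shaft (195, 215) [ 403.2 -237.9  154.1]
shaft (190, 165) [ 401.2 -231.5  139.4]
shaft (207, 195) [ 405.  -239.9  145.1]
winder front (100, 20) [ 355.5 -239.4   71. ]
winder front (400, 20) [ 462.4 -236.6   73.8]
winder front (60, 100) [ 338.8 -256.6   92.7]
winder front (300, 20) [ 427.5 -235.9   74.3]
nose in scene [329.01472867 235.23344377] side [500.53973376 380.06995676]
lever end in scene [237.48919951 280.07788106] side [545.51374308 302.97740384]
```

```bash
python3 - <<'E'
from h import *
R=frame([1,0,0],[0,-.819,-.574])
T=plan([627,-219,223],R,6,.6)
plan([627,-276,183],R,4,.6,T)
print((R.T@np.array([0,1,0])).round(3))
E
```

```text
[{"turn":[0.0,-0.028,0.0],"translation":[-4.9,17.9,23.3],"hand":0.6},{"turn":[0.0,-0.028,0.0],"translation":[-4.3,17.9,23.5],"hand":0.6},{"turn":[0.0,-0.028,0.0],"translation":[-3.6,17.9,23.6],"hand":0.6},{"turn":[0.0,-0.029,0.0],"translation":[-3.0,17.9,23.7],"hand":0.6},{"turn":[0.0,-0.028,0.001],"translation":[-2.2,17.9,23.7],"hand":0.6},{"turn":[0.0,-0.029,0.0],"translation":[-1.6,17.9,23.8],"hand":0.6}]
[{"turn":[0.0,0.0,0.0],"translation":[0.0,-0.0,17.4],"hand":0.6},{"turn":[0.0,0.0,0.0],"translation":[0.0,-0.0,17.4],"hand":0.6},{"turn":[0.0,0.0,0.0],"translation":[0.0,-0.0,17.4],"hand":0.6},{"turn":[0.0,0.0,0.0],"translation":[0.1,-0.1,17.5],"hand":0.6}]
[ 0.574  0.    -0.819]
```

Emit:
{"method": "move_arm", "body": {
  "moves": [
    {"turn": [0, -0.028, 0], "translation": [-5, 18, 23.3], "hand": 0.6},
    {"turn": [0, -0.028, 0], "translation": [-4, 18, 23.5], "hand": 0.6},
    {"turn": [0, -0.028, 0], "translation": [-3.6, 18, 23.6], "hand": 0.6},
    {"turn": [0, -0.029, 0], "translation": [-3, 18, 23.7], "hand": 0.6},
    {"turn": [0, -0.028, 0], "translation": [-2.2, 18, 23.7], "hand": 0.6},
    {"turn": [0, -0.029, 0], "translation": [-1.6, 18, 23.8], "hand": 0.6},
    {"turn": [0, 0, 0], "translation": [0, 0, 17.4], "hand": 0.6},
    {"turn": [0, 0, 0], "translation": [0, 0, 17.4], "hand": 0.6},
    {"turn": [0, 0, 0], "translation": [0, 0, 17.4], "hand": 0.6},
    {"turn": [0, 0, 0], "translation": [0, 0, 17.4], "hand": 0.6}
  ]
}}

```text
time_s: 2.8
eef_pos: [628.0, -273.8, 183.5]
ee_rot: [0.327, 0.626, 0.629, -0.325]
force: [1.0, -0.6, 0.0]
grip_width: 0.601
grip_force: 0.0
```

Emit:
{"method": "move_arm", "body": {
  "moves": [
    {"turn": [0, 0, 0], "translation": [0, 0, 0], "hand": 0},
    {"turn": [0, 0, 0], "translation": [0, 0, 0], "hand": 0},
    {"turn": [0, 0, 0], "translation": [0, 0, 0], "hand": 0},
    {"turn": [0, 0, 0], "translation": [0, 0, 0], "hand": 0}
  ],
  "grip_force": 35
}}

```text
time_s: 3.13
eef_pos: [628.6, -273.2, 184.9]
ee_rot: [0.328, 0.626, 0.629, -0.325]
force: [1.7, -0.0, 0.2]
grip_width: 0.152
grip_force: 35.0
```

```bash
python3 - <<'E'
from h import *
T,s=pose();print(T.round(3),s)
P=np.array([627,-297,241.])
R=T[:3,:3];p=T[:3,3];r=(p-P)[1:];print('radius',np.hypot(*r),np.degrees(np.arctan2(r[0],-r[1])))
th=np.radians(np.linspace(20,148,15));q=np.c_[np.sin(th),-np.cos(th)]*62;d=np.diff(q,axis=0)
print([ (R.T@np.array([0,*k])).round(1).tolist() for k in d])
E
```

```text
[[-1.00000e-03  1.00000e+00  6.00000e-03  6.28605e+02]
 [ 5.74000e-01  6.00000e-03 -8.19000e-01 -2.73200e+02]
 [-8.19000e-01  2.00000e-03 -5.74000e-01  1.84879e+02]
 [ 0.00000e+00  0.00000e+00  0.00000e+00  1.00000e+00]] {'time_s': 3.1333, 'joints': array([-0.31128163,  0.7060657 ,  1.33493593, -1.10089926,  1.06045486,
        0.24700872]), 'dq': array([-0.0002685 ,  0.00015283, -0.00096823, -0.00390267,  0.00133364,
        0.00050968]), 'tau': array([ -0.33817023, -56.42358541, -23.65704775,  -1.8211152 ,
         0.95806964,   0.13046536]), 'eef_pos': array([ 628.6047239 , -273.20006798,  184.87942848]), 'ee_rot': array([ 0.32812095,  0.62580445,  0.62859812, -0.32491512]), 'force': array([ 1.67680646, -0.04734262,  0.16528522]), 'wrist_torque': array([ 0.44863424, -0.07293648,  0.31971873]), 'grip_force': 35.02668499946594, 'grip_width': 0.15225387753518926}
radius 60.95863607243635 22.981106534550886
[[1.8, 0.1, -9.7], [0.2, 0.1, -9.9], [-1.4, 0.1, -9.8], [-2.9, 0.1, -9.5], [-4.4, 0.0, -8.9], [-5.7, 0.0, -8.1], [-6.9, 0.0, -7.1], [-8.0, 0.0, -5.9], [-8.8, 0.0, -4.5], [-9.4, 0.0, -3.1], [-9.8, -0.0, -1.5], [-9.9, -0.0, 0.0], [-9.8, -0.0, 1.6], [-9.4, -0.0, 3.1]]
```

```bash
python3 - <<'E'
from h import *
T,s=pose();th=np.radians(np.linspace(21.5,149,15));q=np.c_[0*th,np.sin(th),-np.cos(th)]*62;d=np.diff(q,axis=0)
R=T[:3,:3]
for k in d:
    print((R.T@k).round(1).tolist(),end=' ');R=R@Rn.from_rotvec([0,.03,0]).as_matrix()
E
```

```text
[1.5, 0.1, -9.7] [0.3, 0.1, -9.8] [-1.0, 0.1, -9.8] [-2.3, 0.1, -9.6] [-3.5, 0.0, -9.2] [-4.6, 0.0, -8.7] [-5.7, 0.0, -8.0] [-6.7, 0.0, -7.2] [-7.6, 0.0, -6.3] [-8.3, 0.0, -5.3] [-8.9, -0.0, -4.2] [-9.4, -0.0, -3.0] [-9.7, -0.0, -1.8] [-9.8, -0.0, -0.5]
```

Emit:
{"method": "move_arm", "body": {
  "moves": [
    {"turn": [0, 0.03, 0], "translation": [1.5, 0, -9.7], "hand": 0},
    {"turn": [0, 0.03, 0], "translation": [0.3, 0, -9.8], "hand": 0},
    {"turn": [0, 0.03, 0], "translation": [-1, 0, -9.8], "hand": 0},
    {"turn": [0, 0.03, 0], "translation": [-2.3, 0, -9.6], "hand": 0},
    {"turn": [0, 0.03, 0], "translation": [-3.5, 0, -9.2], "hand": 0},
    {"turn": [0, 0.03, 0], "translation": [-4.6, 0, -8.7], "hand": 0},
    {"turn": [0, 0.03, 0], "translation": [-5.7, 0, -8], "hand": 0}
  ]
}}

```text
time_s: 3.72
eef_pos: [627.3, -234.0, 235.9]
ee_rot: [0.258, 0.657, 0.66, -0.258]
force: [0.0, -4.7, -7.7]
grip_width: 0.153
grip_force: 34.0
```

```bash
python3 - <<'E'
from h import *
T,s=pose();print(s['joints'].round(2),s['force'],s['eef_pos'],s['grip_width'])
r=(T[:3,3]-[627,-297,241])[1:];print('radius',np.hypot(*r),np.degrees(np.arctan2(r[0],-r[1])))
E
```

```text
[-0.3   0.61  1.25 -0.79  1.15 -0.02] [ 0.01332854 -4.70906439 -7.68782876] [ 627.29758642 -234.02530245  235.87749848] 0.15324795306614833
radius 63.1826918857045 85.34967261123938
```

Emit:
{"method": "move_arm", "body": {
  "moves": [
    {"turn": [0, 0.03, 0], "translation": [-6.7, 0, -7.2], "hand": 0},
    {"turn": [0, 0.03, 0], "translation": [-7.6, 0, -6.3], "hand": 0},
    {"turn": [0, 0.03, 0], "translation": [-8.3, 0, -5.3], "hand": 0},
    {"turn": [0, 0.03, 0], "translation": [-8.9, 0, -4.2], "hand": 0},
    {"turn": [0, 0.03, 0], "translation": [-9.4, 0, -3], "hand": 0},
    {"turn": [0, 0.03, 0], "translation": [-9.7, 0, -1.8], "hand": 0},
    {"turn": [0, 0.03, 0], "translation": [-9.8, 0, -0.5], "hand": 0},
    {"turn": [0, 0, 0], "translation": [0, 0, 0], "hand": 0}
  ]
}}

```text
time_s: 4.38
eef_pos: [628.0, -264.7, 297.1]
ee_rot: [0.19, 0.681, 0.683, -0.186]
force: [-2.6, 4.3, 6.6]
grip_width: 0.139
grip_force: 34.6
```

```bash
python3 - <<'E'
from h import *
T,s=pose();print(s['joints'].round(2),s['force'],s['eef_pos'],s['grip_width'])
r=(T[:3,3]-[627,-297,241])[1:];print('radius',np.hypot(*r),np.degrees(np.arctan2(r[0],-r[1])));print(T.round(3))
E
```

```text
[-0.41  0.58  1.07 -0.51  1.29 -0.32] [-2.60119942  4.29520559  6.59770129] [ 628.04237121 -264.71655526  297.10712583] 0.13903495651740405
radius 64.73198879840906 150.0843342474433
[[-1.00000e-03  1.00000e+00  5.00000e-03  6.28042e+02]
 [ 8.59000e-01  4.00000e-03 -5.13000e-01 -2.64717e+02]
 [-5.13000e-01  3.00000e-03 -8.59000e-01  2.97107e+02]
 [ 0.00000e+00  0.00000e+00  0.00000e+00  1.00000e+00]]
```

Emit:
{"method": "move_arm", "body": {
  "moves": [
    {"turn": [0, 0, 0], "translation": [0, 0, 0], "hand": 0.6},
    {"turn": [0, 0, 0], "translation": [0, 0, 0], "hand": 0.6},
    {"turn": [0, 0, 0], "translation": [0, 0, -10], "hand": 0.6},
    {"turn": [0, 0, 0], "translation": [0, 0, -30], "hand": 0.6},
    {"turn": [0, 0, 0], "translation": [0, 0, -30], "hand": 0.6},
    {"turn": [0, -0.1, 0], "translation": [20, -5, -20], "hand": 0.6},
    {"turn": [0, -0.1, 0], "translation": [20, -5, -20], "hand": 0.6},
    {"turn": [0, 0, 0], "translation": [0, 0, 0], "hand": 0.6},
    {"turn": [0, 0, 0], "translation": [0, 0, 0], "hand": 0.6}
  ]
}}

```text
time_s: 5.13
eef_pos: [617.7, -171.0, 366.4]
ee_rot: [0.257, 0.657, 0.662, -0.254]
force: [-0.7, -0.9, 0.1]
grip_width: 0.602
grip_force: 0.0
```

```bash
python3 - <<'E'
from h import *
c=cap('wrist');pickle.dump(c,open('w2.pkl','wb'));im=c['image'];s2=cap('scene');pickle.dump(s2,open('s2.pkl','wb'))
v=np.vstack([cv2.resize(im,(533,400)),])
b=cv2.resize(s2['image'][90:200,110:175],None,fx=3.6,fy=3.6,interpolation=cv2.INTER_CUBIC)
o=np.zeros((400,533+b.shape[1],3),np.uint8);o[:,:533]=v;o[:b.shape[0],533:]=b[:400];print(o.shape);cv2.imwrite('pics/w2.png',o)
print(pose()[0].round(2))
E
```

```text
(400, 767, 3)
[[  -0.      1.      0.    617.56]
 [   0.74    0.     -0.67 -173.62]
 [  -0.67    0.     -0.74  366.32]
 [   0.      0.      0.      1.  ]]
```

View pics/w2.png

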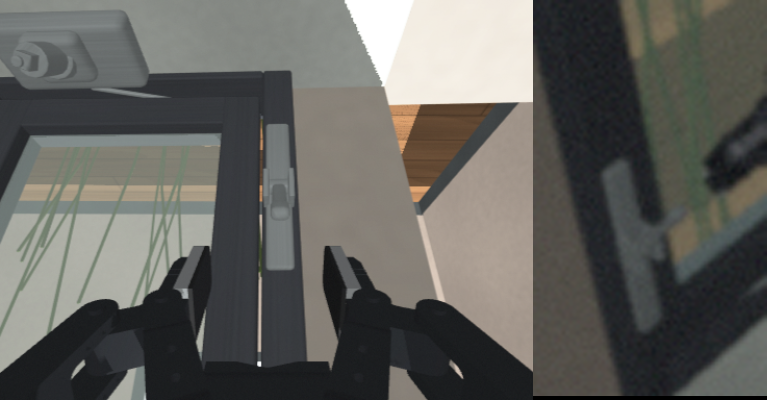

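The lever now points towards the wrist camera, with its end at about (280,205). In the scene crop it stands out and up, from (645,245) to (685,212). I'll measure its angle from depth.

```bash
python3 - <<'E'
from h import *
c=pickle.load(open('w2.pkl','rb'));k=512/533
for v in range(160,240,5): print(v,px(c,280*k,v*k).round(1))
s=pickle.load(open('s2.pkl','rb'))
for a in np.radians([60,80,100,120,146]):
    P=np.array([627,-297,241]);e=P+77*np.array([0,np.sin(a),-np.cos(a)])
    print(np.degrees(a)-20,(proj(s,P)-[110,90])*3.6+[533,0],(proj(s,e)-[110,90])*3.6+[533,0])
E
```

```text
160 [ 631.5 -303.2  206.6]
165 [ 631.4 -302.9  212.9]
170 [ 631.2 -302.8  218.9]
175 [ 631.2 -304.2  223.8]
180 [ 630.3 -290.   238.8]
185 [ 629.9 -284.7  247.6]
190 [ 629.1 -271.4  260.9]
195 [ 628.6 -265.   269.6]
200 [ 627.8 -251.2  282.1]
205 [ 627.3 -242.6  291.1]
210 [ 627.2 -242.8  295.1]
215 [ 627.2 -244.6  298.1]
220 [ 630.3 -305.3  271.6]
225 [ 630.1 -304.2  277.1]
230 [ 629.9 -302.   283. ]
235 [ 629.9 -304.3  286.7]
39.99999999999999 [642.96981065 243.90755107] [712.20967962 310.05783024]
60.0 [642.96981065 243.90755107] [716.19868255 289.33413761]
80.0 [642.96981065 243.90755107] [711.1875407  262.31678172]
99.99999999999999 [642.96981065 243.90755107] [697.46680269 232.3157127 ]
126.0 [642.96981065 243.90755107] [669.3939286  195.42212627]
```

Emit:
{"method": "move_arm", "body": {
  "moves": [
    {"turn": [0, -0.05, 0], "translation": [0, 5, 0], "hand": 0.6},
    {"turn": [0, 0, 0], "translation": [0, 5, 28], "hand": 0.6},
    {"turn": [0, 0, 0], "translation": [0, 0, 28], "hand": 0.6},
    {"turn": [0, 0, 0], "translation": [0, 0, 28], "hand": 0.6},
    {"turn": [0, 0, 0], "translation": [0, 0, 29], "hand": 0.6},
    {"turn": [0, 0, 0], "translation": [0, 0, 0], "hand": 0},
    {"turn": [0, 0, 0], "translation": [0, 0, 0], "hand": 0},
    {"turn": [0, 0, 0], "translation": [0, 0, 0], "hand": 0},
    {"turn": [0, 0, 0], "translation": [0, 0, 0], "hand": 0}
  ],
  "grip_force": 60
}}

```text
time_s: 5.98
eef_pos: [628.0, -254.1, 287.8]
ee_rot: [0.274, 0.652, 0.653, -0.271]
force: [-1.2, -6.2, -1.3]
grip_width: 0.152
grip_force: 58.8
```

Emit:
{"method": "move_arm", "body": {
  "moves": [
    {"turn": [0, 0.06, 0], "translation": [-3.7, 0, -0.1], "hand": 0},
    {"turn": [0, 0.06, 0], "translation": [-3.7, 0, -0.1], "hand": 0},
    {"turn": [0, 0.06, 0], "translation": [-3.7, 0, -0.1], "hand": 0}
  ]
}}

```text
time_s: 6.23
eef_pos: [628.1, -261.8, 293.9]
ee_rot: [0.212, 0.673, 0.677, -0.211]
force: [1.2, -4.1, -16.1]
grip_width: 0.152
grip_force: 58.4
```

```bash
python3 - <<'E'
from h import *
T,s=pose();print(s['joints'].round(2),s['force'],s['wrist_torque'],s['eef_pos'],s['grip_width'])
r=(T[:3,3]-[627,-297,241])[1:];print('radius',np.hypot(*r),np.degrees(np.arctan2(r[0],-r[1])));print(T.round(3))
E
```

```text
[-0.38  0.57  1.11 -0.59  1.26 -0.26] [  1.18290756  -4.12341568 -16.11136438] [ 1.17662598 -0.34132072  0.45638618] [ 628.11375275 -261.80295708  293.86566159] 0.15226443643334386
radius 63.51070780500895 146.34501047345825
[[-4.00000e-03  1.00000e+00  4.00000e-03  6.28114e+02]
 [ 8.21000e-01  5.00000e-03 -5.70000e-01 -2.61803e+02]
 [-5.70000e-01  1.00000e-03 -8.21000e-01  2.93866e+02]
 [ 0.00000e+00  0.00000e+00  0.00000e+00  1.00000e+00]]
```

Emit:
{"method": "move_arm", "body": {
  "moves": [
    {"turn": [0, 0.03, 0], "translation": [-2, 0, 0], "hand": 0},
    {"turn": [0, 0, 0], "translation": [0, 0, 0], "hand": 0}
  ]
}}

```text
time_s: 6.4
eef_pos: [628.1, -262.2, 294.1]
ee_rot: [0.201, 0.677, 0.68, -0.199]
force: [0.6, 3.7, -9.4]
grip_width: 0.149
grip_force: 59.5
```

```bash
python3 - <<'E'
from h import *
T,s=pose();print(s['force'],s['wrist_torque'],s['eef_pos'],s['grip_width'])
r=(T[:3,3]-[627,-297,241])[1:];print('radius',np.hypot(*r),np.degrees(np.arctan2(r[0],-r[1])))
E
```

```text
[ 0.63483795  3.73740577 -9.37550115] [ 1.05295639 -0.37743443  0.23309607] [ 628.13832518 -262.22587159  294.11656273] 0.1491351366370295
radius 63.48707933785642 146.78820155097105
```

Emit:
{"method": "move_arm", "body": {
  "moves": [
    {"turn": [0, 0, 0], "translation": [0, 0, 0], "hand": 0.6},
    {"turn": [0, 0, 0], "translation": [0, 0, 0], "hand": 0.6},
    {"turn": [0, 0, 0], "translation": [0, 0, -10], "hand": 0.6},
    {"turn": [0, 0, 0], "translation": [0, 0, -30], "hand": 0.6},
    {"turn": [0, 0, 0], "translation": [0, 0, -30], "hand": 0.6},
    {"turn": [0, 0, 0], "translation": [0, 0, -30], "hand": 0.6},
    {"turn": [0, 0, 0], "translation": [0, 0, 0], "hand": 0.6},
    {"turn": [0, 0, 0], "translation": [0, 0, 0], "hand": 0.6}
  ]
}}

```text
time_s: 7.07
eef_pos: [627.9, -207.5, 381.9]
ee_rot: [0.205, 0.676, 0.679, -0.2]
force: [0.2, -0.3, -1.1]
grip_width: 0.599
grip_force: 0.0
```

```bash
python3 - <<'E'
from h import *
c=cap('wrist');pickle.dump(c,open('w3.pkl','wb'));T=pose()[0];print(T.round(2))
# predicted lever pts for candidates
P=np.array([628,-297,241])
for v in range(0,384,1):
    for u in [proj(c,P+[0,30,30])[0]]:
        p=px(c,u,v)
        if 610<p[0]<640 and p[1]>-296 and p[2]<330 and p[2]>230 and v%3==0: print(v,p.round(1))
E
```

```text
[[-0.0000e+00  1.0000e+00  0.0000e+00  6.2763e+02]
 [ 8.4000e-01  0.0000e+00 -5.5000e-01 -2.0818e+02]
 [-5.5000e-01  0.0000e+00 -8.4000e-01  3.7985e+02]
 [ 0.0000e+00  0.0000e+00  0.0000e+00  1.0000e+00]]
165 [ 628.2 -289.1  242.1]
168 [ 628.2 -287.8  246.9]
171 [ 628.1 -281.1  256.7]
174 [ 628.1 -274.9  265.8]
177 [ 628.  -269.5  273.8]
180 [ 627.9 -264.9  281.1]
183 [ 627.9 -255.5  292.1]
186 [ 627.8 -251.3  298.4]
189 [ 627.8 -250.6  301.7]
192 [ 627.8 -252.1  303.2]
195 [ 627.8 -253.   305.1]
198 [ 627.8 -256.   305.4]
```

Emit:
{"method": "move_arm", "body": {
  "moves": [
    {"turn": [0, -0.004, 0], "translation": [14, -36, 0], "hand": 0.6},
    {"turn": [0, -0.004, 0], "translation": [14, -36, 8], "hand": 0.6},
    {"turn": [0, -0.004, 0], "translation": [14, -34, 14], "hand": 0.6},
    {"turn": [0, -0.004, 0], "translation": [14, -28, 16], "hand": 0.6},
    {"turn": [0, -0.004, 0], "translation": [14, -28, 16], "hand": 0.6},
    {"turn": [0, -0.004, 0], "translation": [14, -26, 16], "hand": 0.6},
    {"turn": [0, -0.004, 0], "translation": [14, -22, 16], "hand": 0.6},
    {"turn": [0, -0.004, 0], "translation": [13, -18, 14], "hand": 0.6},
    {"turn": [0, 0, 0], "translation": [0, 0, 0], "hand": 0.6},
    {"turn": [0, 0, 0], "translation": [0, 0, 0], "hand": 0.6}
  ]
}}

```text
time_s: 7.95
eef_pos: [398.9, -173.9, 233.3]
ee_rot: [0.213, 0.673, 0.676, -0.213]
force: [0.8, -0.5, 0.8]
grip_width: 0.601
grip_force: 0.0
```

```bash
python3 - <<'E'
from h import *
capture('wrist');c=cap('wrist');pickle.dump(c,open('w4.pkl','wb'));T=pose()[0];print(T.round(3))
u,v=proj(c,[400,-234,145]);print(u,v);u,v=int(u),int(v)
x0,y0=u-66,v-50;print(x0,y0)
cv2.imwrite('pics/w4.png',cv2.resize(c['image'][y0:y0+100,x0:x0+133],(798,600),interpolation=cv2.INTER_CUBIC))
E
```

```text
[[-2.00000e-03  1.00000e+00  4.00000e-03  4.00450e+02]
 [ 8.18000e-01  4.00000e-03 -5.75000e-01 -1.74307e+02]
 [-5.75000e-01  2.00000e-03 -8.18000e-01  2.34712e+02]
 [ 0.00000e+00  0.00000e+00  0.00000e+00  1.00000e+00]]
256.4251676347477 189.57840370489032
190 139
```

View pics/w4.png

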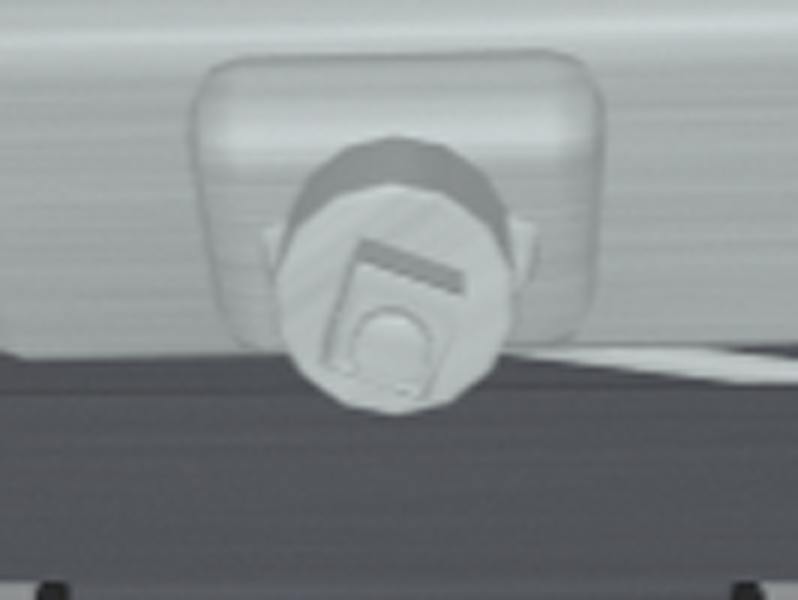

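The picture shows the collar face centred at crop (395,298) and the nose at (392,342). The square's edge runs from (362,240) to (465,275), about 17° clockwise.

```bash
python3 - <<'E'
from h import *
c=pickle.load(open('w4.pkl','rb'));w1=pickle.load(open('w1.pkl','rb'))
def A(u,v):return 190+u/6-.5+.08,139+v/6-.5+.08
# collar plane fit
pts=[]
for a in np.arange(0,360,10):
    for r in (.8,.87):
        pts.append(px(c,*A(395+r*117*np.cos(np.radians(a)),298+r*114*np.sin(np.radians(a)))))
pts=np.array(pts);m=np.median(pts@np.array([0,.574,.819]));k=abs(pts@np.array([0,.574,.819])-m)<3;q=pts[k];print(k.sum())
cc=q.mean(0);n=np.linalg.svd(q-cc)[2][2];n*=np.sign(n[2]);print('n',n.round(3),cc.round(1))
nn=np.array([0,.574,.819])
def hit(u,v,h=0):
    o,d=ray(c,*A(u,v));return o+d*((cc@nn+h-o@nn)/(d@nn))
S=hit(395,298);print('seat',S.round(1));N=hit(392,342,20);print('nose',N.round(1),(N-20*nn).round(1))
print('diam',np.linalg.norm(hit(278,298)-hit(512,298)).round(1),np.linalg.norm(hit(395,183)-hit(395,412)).round(1))
ey=np.array([1,0,0]);ex=np.cross(ey,nn)  # plane axes
for (a,b,h) in [((362,240),(465,273),0),((358,264),(461,295),12),((325,362),(425,398),12),((357,264),(324,362),12)]:
    d=hit(*b,h)-hit(*a,h);print(np.linalg.norm(d).round(1),np.degrees(np.arctan2(d@ex,d@ey)).round(1))
# sq centre
print('sq',(np.mean([hit(*k,12) for k in [(358,264),(461,295),(325,362),(425,398)]],0)-12*nn).round(1))
# w1 triangulate nose
o1=ray(w1,80+170/3.2,90+196/3.2);o2=ray(c,*A(392,342));X=tri(o1,o2);print('tri nose',X.round(1),'seat',(X-20*nn).round(1))
o1=ray(w1,80+193/3.2,90+177/3.2);o2=ray(c,*A(395,298));print('tri seat',tri(o1,o2).round(1))
# winder/board yaw: housing edge
print('edges',px(c,*A(240,52)).round(1),px(c,*A(560,50)).round(1), px(c,*A(20,385)).round(1),px(c,*A(480,385)).round(1))
# frame face plane yaw from full: wall/frame lower member
w3=pickle.load(open('w3.pkl','rb'))
E
```

```text
68
n [-0.007  0.564  0.826] [ 399.3 -239.9  138.5]
seat [ 399.3 -240.3  138.8]
nose [ 398.9 -228.3  154.8] [ 398.9 -239.8  138.4]
diam 30.0 30.8
13.9 18.3
13.1 17.3
13.2 20.8
13.2 108.1
sq [ 398.9 -240.7  139.1]
tri nose [ 398.8 -227.9  154.4] seat [ 398.8 -239.3  138. ]
tri seat [ 399.2 -240.5  138.2]
edges [ 376.9 -243.    91.8] [ 423.  -242.2   92.1] [ 326.6 -352.5   72.9] [ 415.4 -341.9   80.4]
```

```bash
python3 - <<'E'
from h import *
x=np.array([-.857,.515,0]);z=np.array([0,0,-1.]);y=np.cross(z,x)
plan([478,93,165],frame(y,z),12,.8)
E
```

```text
[{"turn":[-0.026,0.047,-0.083],"translation":[21.6,6.5,-8.0],"hand":0.8},{"turn":[-0.026,0.046,-0.083],"translation":[21.3,8.5,-6.8],"hand":0.8},{"turn":[-0.026,0.047,-0.083],"translation":[20.8,10.4,-5.6],"hand":0.8},{"turn":[-0.026,0.046,-0.083],"translation":[20.1,12.2,-4.4],"hand":0.8},{"turn":[-0.026,0.047,-0.083],"translation":[19.1,14.0,-3.1],"hand":0.8},{"turn":[-0.026,0.046,-0.083],"translation":[18.0,15.6,-1.9],"hand":0.8},{"turn":[-0.026,0.047,-0.083],"translation":[16.7,17.1,-0.6],"hand":0.8},{"turn":[-0.026,0.046,-0.082],"translation":[15.3,18.4,0.6],"hand":0.8},{"turn":[-0.026,0.047,-0.083],"translation":[13.7,19.5,1.7],"hand":0.8},{"turn":[-0.026,0.046,-0.082],"translation":[11.9,20.5,2.9],"hand":0.8}]
[{"turn":[-0.026,0.047,-0.083],"translation":[10.0,21.4,3.9],"hand":0.8},{"turn":[-0.026,0.046,-0.082],"translation":[8.0,22.0,4.9],"hand":0.8}]
```

Emit:
{"method": "move_arm", "body": {
  "moves": [
    {"turn": [-0.026, 0.047, -0.083], "translation": [21.6, 6.5, -8], "hand": 0.8},
    {"turn": [-0.026, 0.046, -0.083], "translation": [21.3, 8.5, -6.8], "hand": 0.8},
    {"turn": [-0.026, 0.047, -0.083], "translation": [20.8, 10.4, -5.6], "hand": 0.8},
    {"turn": [-0.026, 0.046, -0.083], "translation": [20, 12, -4.4], "hand": 0.8},
    {"turn": [-0.026, 0.047, -0.083], "translation": [19, 14, -3], "hand": 0.8},
    {"turn": [-0.026, 0.046, -0.083], "translation": [18, 15.6, -2], "hand": 0.8},
    {"turn": [-0.026, 0.047, -0.083], "translation": [16.7, 17, -0.6], "hand": 0.8},
    {"turn": [-0.026, 0.046, -0.083], "translation": [15.3, 18.4, 0.6], "hand": 0.8},
    {"turn": [-0.026, 0.047, -0.083], "translation": [13.7, 19.5, 1.7], "hand": 0.8},
    {"turn": [-0.026, 0.046, -0.083], "translation": [12, 20.5, 3], "hand": 0.8}
  ]
}}

```text
time_s: 8.88
eef_pos: [465.3, 49.9, 176.4]
ee_rot: [0.037, 0.342, 0.938, -0.036]
force: [0.5, -0.9, 0.1]
grip_width: 0.803
grip_force: 0.0
```

Emit:
{"method": "move_arm", "body": {
  "moves": [
    {"turn": [-0.026, 0.047, -0.083], "translation": [10, 21.4, 4], "hand": 0.8},
    {"turn": [-0.026, 0.046, -0.083], "translation": [8, 22, 5], "hand": 0.8},
    {"turn": [0, 0, 0], "translation": [0, 0, 0], "hand": 0.8},
    {"turn": [0, 0, 0], "translation": [0, 0, 0], "hand": 0.8}
  ]
}}

```text
time_s: 9.22
eef_pos: [477.6, 93.6, 164.1]
ee_rot: [-0.0, 0.266, 0.964, -0.0]
force: [-0.2, -0.5, -0.3]
grip_width: 0.799
grip_force: 0.0
```

```bash
python3 - <<'E'
from h import *
capture('wrist');c=cap('wrist');pickle.dump(c,open('w5.pkl','wb'));T,s=pose();print(T.round(3),s['joints'].round(2))
cv2.imwrite('pics/w5.png',cv2.resize(c['image'][60:360,56:456],(800,600),interpolation=cv2.INTER_CUBIC))
E
```

```text
[[-8.58000e-01  5.14000e-01 -1.00000e-03  4.77097e+02]
 [ 5.14000e-01  8.58000e-01 -0.00000e+00  9.29610e+01]
 [ 0.00000e+00 -1.00000e-03 -1.00000e+00  1.64479e+02]
 [ 0.00000e+00  0.00000e+00  0.00000e+00  1.00000e+00]] [-0.05  0.32  1.73 -0.    1.09 -1.08]
```

View pics/w5.png

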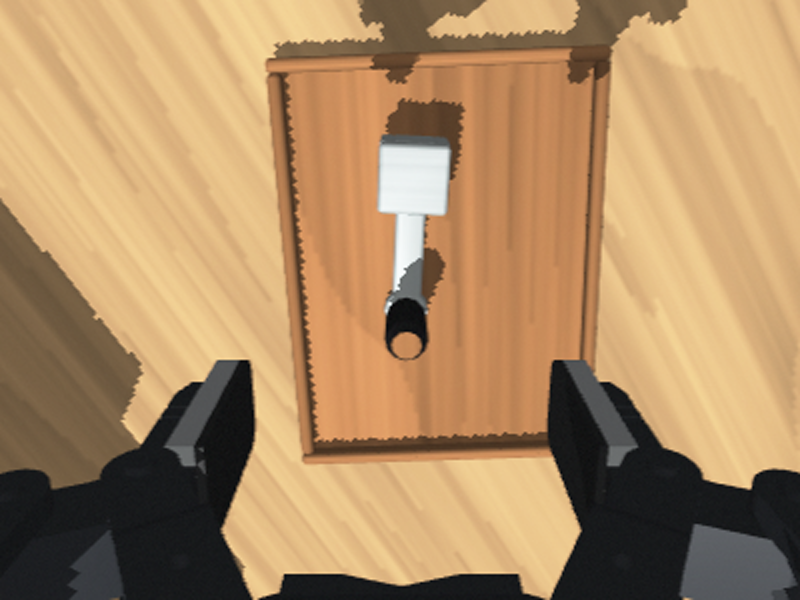

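The boss top face has corners at (380,145), (450,148), (447,215) and (378,212). The knob top is at (407,345), and the tray corners are at (267,62), (610,50), (305,460) and about (590,455).

```bash
python3 - <<'E'
from h import *
c=pickle.load(open('w5.pkl','rb'));D=pickle.load(open('d0.pkl','rb'))
A=lambda u,v:(56+u/2-.25,60+v/2-.25)
print('depth',px(c,*A(414,180)).round(1),px(c,*A(500,250)).round(1),px(c,*A(407,345)).round(1),px(c,*A(200,300)).round(1))
def hit(u,v,z):
    o,d=ray(c,*A(u,v));return o+d*((z-o[2])/d[2])
zt=px(c,*A(414,180))[2]
cs=[hit(u,v,zt) for u,v in [(380,145),(450,148),(447,215),(378,212)]];m=np.mean(cs,0);print('boss',m.round(1),[np.linalg.norm(cs[i]-cs[(i+1)%4]).round(1) for i in range(4)])
d=(cs[2]+cs[3]-cs[0]-cs[1]);print('x az',np.degrees(np.arctan2(d[1],d[0])).round(1)); d=cs[0]+cs[3]-cs[1]-cs[2];print('y side az',np.degrees(np.arctan2(d[1],d[0])).round(1))
k=hit(407,345,zt+13);print('knob',k.round(1),np.linalg.norm((k-m)[:2]),np.degrees(np.arctan2(*(k-m)[1::-1])))
print('tri boss side/scene',tri(ray(c,*A(414,180)),ray(D['scene'],454*.64,357*.64)).round(1))
t=[hit(u,v,14) for u,v in [(267,62),(610,50),(305,460)]];print('tray',np.round(t,1),((t[1]+t[2])/2).round(1),np.linalg.norm(t[0]-t[1]),np.linalg.norm(t[0]-t[2]))
E
```

```text
depth [454.2 112.8  38.3] [506.8 127.5   6.4] [524.9  67.9   7.7] [457.6  -5.    1.9]
boss [454.3 112.6  38.3] [np.float64(26.8), np.float64(26.2), np.float64(27.2), np.float64(26.2)]
x az -32.7
y side az -123.4
knob [507.5  77.8  51.3] 63.61486277221223 -33.18271687271509
tri boss side/scene [455.3 112.1  31.8]
tray [[386.4  84.4  14. ]
 [453.2 205.2  14. ]
 [549.4  -4.5  14. ]] [501.3 100.4  14. ] 138.02675404190924 185.71380623458285
```

Emit:
{"method": "move_arm", "body": {
  "moves": [
    {"turn": [0, 0, 0.037], "translation": [29.6, 5.1, 20], "hand": 0.7},
    {"turn": [0, 0, 0], "translation": [0, 0, 30], "hand": 0.7},
    {"turn": [0, 0, 0], "translation": [0, 0, 30], "hand": 0.7},
    {"turn": [0, 0, 0], "translation": [0, 0, 30], "hand": 0.7},
    {"turn": [0, 0, 0], "translation": [0, 0, 0], "hand": 0.7},
    {"turn": [0, 0, 0], "translation": [0, 0, 0], "hand": 0.7}
  ]
}}

```text
time_s: 9.82
eef_pos: [453.6, 112.6, 54.3]
ee_rot: [-0.001, 0.284, 0.959, -0.0]
force: [0.9, 0.2, 0.8]
grip_width: 0.695
grip_force: 0.0
```

```bash
python3 - <<'E'
from h import *
T,s=pose();print(T.round(3));print((T[:3,:3].T@(np.array([454.3,112.6,28.5])-T[:3,3])).round(1))
c=cap('wrist');pickle.dump(c,open('w6.pkl','wb'));u,v=proj(c,[454.3,112.6,36]);print(u,v,px(c,u,v).round(1))
# segment the bright boss top by height
z=c['z_map'];H,W=z.shape;uu,vv=np.meshgrid(np.arange(W),np.arange(H))
P=np.stack([(uu-c['cx'])/c['f']*z,(vv-c['cy'])/c['f']*z,z,np.ones_like(z)],-1)@c['W'].T
m=(P[...,2]>32)&(P[...,2]<44)&(np.hypot(P[...,0]-454,P[...,1]-112.6)<25)&(z>0)
q=P[m][:,:2].astype(np.float32);print(len(q),np.median(P[m][:,2]),cv2.minAreaRect(q),cv2.boxPoints(cv2.minAreaRect(q)).mean(0))
E
```

```text
[[-8.38000e-01  5.45000e-01 -3.00000e-03  4.53560e+02]
 [ 5.45000e-01  8.38000e-01  0.00000e+00  1.12556e+02]
 [ 3.00000e-03 -2.00000e-03 -1.00000e+00  5.43350e+01]
 [ 0.00000e+00  0.00000e+00  0.00000e+00  1.00000e+00]]
[-0.7  0.5 25.8]
257.4086271829027 251.62454381647063 [453.9 112.9  37. ]
3084 37.04215060577681 ((454.04754638671875, 112.7379150390625), (28.016111373901367, 28.867328643798828), 56.67427444458008) [454.04755  112.737915]
```

Emit:
{"method": "move_arm", "body": {
  "moves": [
    {"turn": [0, 0, 0.003], "translation": [-0.5, 0.4, 10], "hand": 0.7},
    {"turn": [0, 0, 0], "translation": [0, 0, 15.3], "hand": 0.7},
    {"turn": [0, 0, 0], "translation": [0, 0, 0], "hand": 0.7},
    {"turn": [0, 0, 0], "translation": [0, 0, 0], "hand": 0},
    {"turn": [0, 0, 0], "translation": [0, 0, 0], "hand": 0},
    {"turn": [0, 0, 0], "translation": [0, 0, 0], "hand": 0},
    {"turn": [0, 0, 0], "translation": [0, 0, 0], "hand": 0}
  ],
  "grip_force": 60
}}

```text
time_s: 10.45
eef_pos: [454.9, 113.0, 30.0]
ee_rot: [0.0, 0.285, 0.958, 0.0]
force: [-1.3, -0.6, 5.6]
grip_width: 0.319
grip_force: 59.9
```

```bash
cat >> h.py <<'E'
S=np.array([399.,-240.2,138.4]);nn=np.array([0,.5736,.8192]);ey=np.array([1.,0,0]);ex=np.cross(ey,nn)
def edge(deg): # direction clockwise from ey
    a=np.radians(deg);return np.cos(a)*ey+np.sin(a)*ex
E
python3 - <<'E'
from h import *
T,s=pose();print(T.round(3),s['grip_width'],s['force'])
T0=T.copy();T0[2,3]+=90
R=frame(edge(18),-nn)
print(R.round(3));plan(S+nn*(23+60),R,12,0,T0)
E
```

```text
[[-8.37000e-01  5.47000e-01  0.00000e+00  4.54920e+02]
 [ 5.47000e-01  8.37000e-01  0.00000e+00  1.13048e+02]
 [-0.00000e+00  1.00000e-03 -1.00000e+00  2.99990e+01]
 [ 0.00000e+00  0.00000e+00  0.00000e+00  1.00000e+00]] 0.31884628276613325 [-1.27974968 -0.64942926  5.57689843]
[[ 0.309  0.951 -0.   ]
 [ 0.779 -0.253 -0.574]
 [-0.545  0.177 -0.819]]
[{"turn":[0.018,-0.052,0.105],"translation":[-10.0,-23.9,-7.2],"hand":0},{"turn":[0.018,-0.051,0.105],"translation":[-12.8,-22.8,-6.2],"hand":0},{"turn":[0.018,-0.052,0.105],"translation":[-15.4,-21.4,-5.1],"hand":0},{"turn":[0.018,-0.052,0.105],"translation":[-17.8,-19.7,-3.8],"hand":0},{"turn":[0.018,-0.051,0.105],"translation":[-20.0,-17.8,-2.5],"hand":0},{"turn":[0.018,-0.052,0.105],"translation":[-21.8,-15.6,-1.2],"hand":0},{"turn":[0.019,-0.052,0.105],"translation":[-23.4,-13.3,0.3],"hand":0},{"turn":[0.018,-0.051,0.106],"translation":[-24.6,-10.7,1.8],"hand":0},{"turn":[0.019,-0.052,0.105],"translation":[-25.4,-8.0,3.2],"hand":0},{"turn":[0.018,-0.051,0.106],"translation":[-26.0,-5.3,4.7],"hand":0}]
[{"turn":[0.019,-0.052,0.105],"translation":[-26.1,-2.4,6.1],"hand":0},{"turn":[0.018,-0.051,0.106],"translation":[-25.8,0.4,7.4],"hand":0}]
```

Emit:
{"method": "move_arm", "body": {
  "moves": [
    {"turn": [0, 0, 0], "translation": [0, 0, -30], "hand": 0},
    {"turn": [0, 0, 0], "translation": [0, 0, -30], "hand": 0},
    {"turn": [0, 0, 0], "translation": [0, 0, -30], "hand": 0},
    {"turn": [0.018, -0.052, 0.105], "translation": [-10, -24, -7], "hand": 0},
    {"turn": [0.018, -0.052, 0.105], "translation": [-13, -23, -6], "hand": 0},
    {"turn": [0.018, -0.052, 0.105], "translation": [-15, -21, -5], "hand": 0},
    {"turn": [0.018, -0.052, 0.105], "translation": [-18, -20, -4], "hand": 0},
    {"turn": [0.018, -0.051, 0.105], "translation": [-20, -18, -2.5], "hand": 0},
    {"turn": [0.018, -0.052, 0.105], "translation": [-22, -15.6, -1], "hand": 0},
    {"turn": [0.018, -0.052, 0.105], "translation": [-23.4, -13.3, 0.3], "hand": 0}
  ]
}}

```text
time_s: 11.28
eef_pos: [421.1, -66.8, 169.9]
ee_rot: [0.152, 0.605, 0.774, -0.11]
force: [0.3, -0.7, -1.6]
grip_width: 0.315
grip_force: 59.9
```

Emit:
{"method": "move_arm", "body": {
  "moves": [
    {"turn": [0.018, -0.051, 0.106], "translation": [-24.6, -10.7, 2], "hand": 0},
    {"turn": [0.018, -0.052, 0.105], "translation": [-25.4, -8, 3], "hand": 0},
    {"turn": [0.018, -0.051, 0.105], "translation": [-26, -5, 4.7], "hand": 0},
    {"turn": [0.018, -0.052, 0.105], "translation": [-26, -2.4, 6], "hand": 0},
    {"turn": [0.018, -0.051, 0.105], "translation": [-26, 0.4, 7.4], "hand": 0},
    {"turn": [0, 0, 0], "translation": [0, 0, 0], "hand": 0},
    {"turn": [0, 0, 0], "translation": [0, 0, 0], "hand": 0},
    {"turn": [0, 0, 0], "translation": [0, 0, 0], "hand": 0}
  ]
}}

```text
time_s: 11.95
eef_pos: [398.6, -192.6, 205.0]
ee_rot: [0.244, 0.771, 0.562, -0.176]
force: [0.2, -0.1, -1.2]
grip_width: 0.314
grip_force: 59.9
```

```bash
python3 - <<'E'
from h import *
T,s=pose();print(T.round(3),s['joints'].round(2),s['grip_width'],s['force'],s['wrist_torque'])
R=frame(edge(18),-nn);print('to 60 above',(T[:3,:3].T@(S+nn*83-T[:3,3])).round(1),Rn.from_matrix(T[:3,:3].T@R).as_rotvec().round(3))
c=cap('wrist');pickle.dump(c,open('w7.pkl','wb'))
cv2.imwrite('pics/w7.png',cv2.resize(c['image'][90:390,56:456],(800,600),interpolation=cv2.INTER_CUBIC))
# crank points in tool coords from depth
z=c['z_map'];H,W=z.shape;uu,vv=np.meshgrid(np.arange(W),np.arange(H))
P=np.stack([(uu-c['cx'])/c['f']*z,(vv-c['cy'])/c['f']*z,z,np.ones_like(z)],-1)@(np.linalg.inv(T)@c['W']).T
np.save('P7.npy',P)
m=(abs(P[...,0])<16)&(abs(P[...,1])<13)&(P[...,2]>-20)&(P[...,2]<30)&(z>0)
q=P[m];print(len(q),np.percentile(q[:,2],[5,25,50,75,95]).round(1),cv2.minAreaRect(q[:,:2].astype(np.float32)))
E
```

```text
[[ 3.06000e-01  9.52000e-01  3.00000e-03  3.98618e+02]
 [ 7.80000e-01 -2.50000e-01 -5.73000e-01 -1.92631e+02]
 [-5.45000e-01  1.78000e-01 -8.19000e-01  2.05040e+02]
 [ 0.00000e+00  0.00000e+00  0.00000e+00  1.00000e+00]] [-0.44  0.14  1.96 -0.73  0.89  0.31] 0.31375916659320385 [ 0.23643856 -0.14674598 -1.23638205] [0.53262825 0.01954652 0.00494307]
to 60 above [-0.6  0.6 -1.1] [ 0.002 -0.001  0.003]
5291 [-7.7 -7.1 -6.6 -1.8 16.6] ((-0.5689067840576172, -0.005003929138183594), (28.832077026367188, 25.97432518005371), 0.06839636713266373)
```

View pics/w7.png

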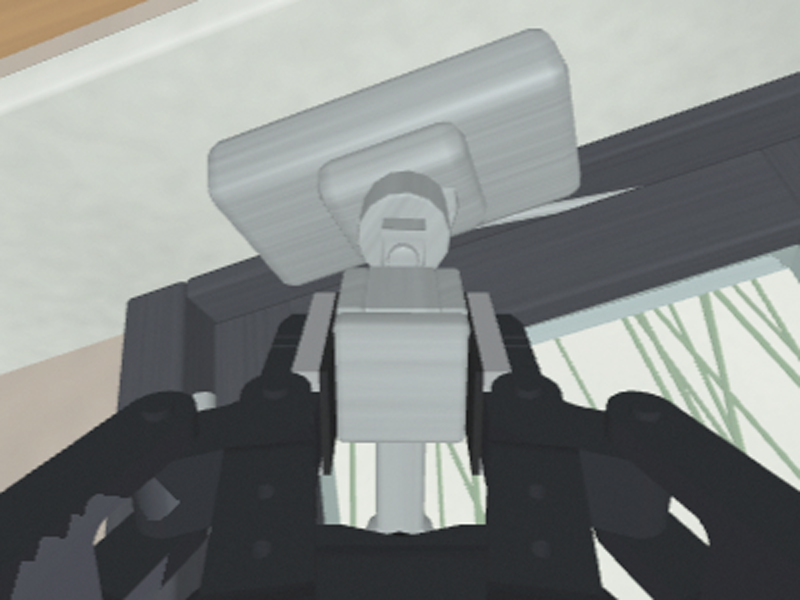

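The square's edges look level in this view, so the crank is aligned with it. The collar centre is at x≈404 and the boss mouth at about 401.5, so I'll shift about +0.8 mm in tool y.

Emit:
{"method": "move_arm", "body": {
  "moves": [
    {"turn": [0, 0, 0.003], "translation": [0, 0.8, 10], "hand": 0},
    {"turn": [0, 0, 0], "translation": [0, 0, 14], "hand": 0},
    {"turn": [0, 0, 0], "translation": [0, 0, 12], "hand": 0},
    {"turn": [0, 0, 0], "translation": [0, 0, 4], "hand": 0},
    {"turn": [0, 0, 0], "translation": [0, 0, 3], "hand": 0},
    {"turn": [0, 0, 0], "translation": [0, 0, 2], "hand": 0},
    {"turn": [0, 0, 0], "translation": [0, 0, 0], "hand": 0}
  ]
}}

```text
time_s: 12.58
eef_pos: [399.7, -219.1, 168.3]
ee_rot: [0.244, 0.772, 0.56, -0.176]
force: [0.1, -0.3, -1.3]
grip_width: 0.318
grip_force: 60.0
```

```bash
cat > st.py <<'E'
from h import *
T,s=pose();R=T[:3,:3];print('tool->seat',(R.T@(S-T[:3,3])).round(1),'F tool',(R.T@s['force']).round(1),'tq',(R.T@s['wrist_torque']).round(2),'w',round(s['grip_width'],3),s['time_s'],s['joints'].round(2))
E
python3 st.py
```

```text
tool->seat [-0.4 -0.7 36.6] F tool [ 0.5 -0.1  1.2] tq [0.14 0.52 0.  ] w 0.318 12.5833 [-0.5   0.22  1.99 -0.8   0.78  0.36]
```

Emit:
{"method": "move_arm", "body": {
  "moves": [
    {"turn": [0, 0, 0], "translation": [0, 0, 2], "hand": 0},
    {"turn": [0, 0, 0], "translation": [0, 0, 2], "hand": 0},
    {"turn": [0, 0, 0], "translation": [0, 0, 2], "hand": 0},
    {"turn": [0, 0, 0], "translation": [0, 0, 1], "hand": 0},
    {"turn": [0, 0, 0], "translation": [0, 0, 0], "hand": 0}
  ]
}}

```text
time_s: 13.0
eef_pos: [399.6, -223.2, 162.5]
ee_rot: [0.244, 0.772, 0.56, -0.176]
force: [-0.6, -0.4, -2.1]
grip_width: 0.319
grip_force: 60.0
```

```bash
python3 st.py
```

```text
tool->seat [-0.3 -0.6 29.5] F tool [ 0.7 -0.9  1.9] tq [0.14 0.43 0.07] w 0.319 13.0 [-0.5   0.23  1.99 -0.81  0.77  0.37]
```

Underside is at about 6.5 mm with no resistance, so the square has entered. I'll go on down to the collar.

Emit:
{"method": "move_arm", "body": {
  "moves": [
    {"turn": [0, 0, 0], "translation": [0, 0, 2], "hand": 0},
    {"turn": [0, 0, 0], "translation": [0, 0, 2], "hand": 0},
    {"turn": [0, 0, 0], "translation": [0, 0, 1.5], "hand": 0},
    {"turn": [0, 0, 0], "translation": [0, 0, 1], "hand": 0},
    {"turn": [0, 0, 0], "translation": [0, 0, 0], "hand": 0}
  ]
}}

```text
time_s: 13.42
eef_pos: [399.6, -226.7, 157.5]
ee_rot: [0.244, 0.772, 0.56, -0.176]
force: [-2.2, 5.7, 3.5]
grip_width: 0.319
grip_force: 60.8
```

```bash
python3 st.py
```

```text
tool->seat [-0.3 -0.6 23.4] F tool [ 1.9 -2.9 -6.2] tq [0.44 0.55 0.  ] w 0.319 13.4167 [-0.51  0.24  2.   -0.82  0.75  0.37]
```

Emit:
{"method": "move_arm", "body": {
  "moves": [
    {"turn": [0, 0, 0], "translation": [0, 0, 1], "hand": 0},
    {"turn": [0, 0, 0], "translation": [0, 0, 0.5], "hand": 0},
    {"turn": [0, 0, 0], "translation": [0, 0, 0], "hand": 0}
  ]
}}

```text
time_s: 13.67
eef_pos: [399.6, -226.8, 157.4]
ee_rot: [0.245, 0.772, 0.56, -0.176]
force: [-7.3, 21.3, 21.4]
grip_width: 0.315
grip_force: 64.1
```

```bash
python3 st.py
```

```text
tool->seat [-0.2 -0.7 23.2] F tool [  2.6  -8.5 -29.7] tq [ 1.42  0.81 -0.04] w 0.315 13.6667 [-0.51  0.24  2.   -0.82  0.75  0.38]
```

Emit:
{"method": "move_arm", "body": {
  "moves": [
    {"turn": [0, 0, 0], "translation": [0, 0, -1.5], "hand": 0.7},
    {"turn": [0, 0, 0], "translation": [0, 0, 0], "hand": 0.7},
    {"turn": [0, 0, 0], "translation": [0, 0, 0], "hand": 0.7},
    {"turn": [0, 0, 0], "translation": [0, 0, -25], "hand": 0.6},
    {"turn": [0, 0, 0], "translation": [0, 0, -25], "hand": 0.6},
    {"turn": [0, 0, 0], "translation": [-32, 0, 0], "hand": 0.6},
    {"turn": [0, 0, 0], "translation": [-32, 0, 0], "hand": 0.6},
    {"turn": [0, 0, 0], "translation": [0, 0, 0], "hand": 0.6},
    {"turn": [0, 0, 0], "translation": [0, 0, 0], "hand": 0.6}
  ],
  "grip_force": 20
}}

```text
time_s: 14.42
eef_pos: [379.4, -248.9, 233.6]
ee_rot: [0.245, 0.772, 0.559, -0.176]
force: [0.8, 0.5, -0.4]
grip_width: 0.601
grip_force: 0.0
```

```bash
python3 st.py; python3 - <<'E'
from h import *
c=cap('wrist');T,s=pose()
z=c['z_map'];H,W=z.shape;uu,vv=np.meshgrid(np.arange(W),np.arange(H))
P=np.stack([(uu-c['cx'])/c['f']*z,(vv-c['cy'])/c['f']*z,z,np.ones_like(z)],-1)@c['W'].T
X=P[...,:3]-S;h=X@nn;e1=edge(18);a=X@e1;b=X@edge(108)
for lo,hi in [(25,36),(38,50)]:
    m=(h>lo)&(h<hi)&(z>0)&(abs(a)<20)&(b>-20)&(b<85)&((b<25) if lo<30 else (b>45));q=np.c_[a[m],b[m]].astype(np.float32)
    if len(q)>20: print(lo,len(q),np.median(h[m]),cv2.minAreaRect(q),q.mean(0))
cv2.imwrite('pics/w8.png',cv2.resize(c['image'],(640,480)))
E
```

```text
tool->seat [64.8 -0.8 73. ] F tool [0.9 0.6 0.1] tq [0.11 0.23 0.03] w 0.601 14.4167 [-0.59  0.09  1.94 -0.68  0.86  0.12]
25 3130 30.16840625690037 ((0.007090568542480469, 0.23781108856201172), (27.567773818969727, 28.042997360229492), 1.714232325553894) [-0.07384924 -0.2732314 ]
38 390 40.58740312325892 ((-2.282536506652832, 63.65760040283203), (16.5882625579834, 16.984622955322266), 74.56104278564453) [-2.0512047 60.663906 ]
```

Emit:
{"method": "move_arm", "body": {
  "moves": [
    {"turn": [0, 0, 0], "translation": [0.6, -2.6, 14], "hand": 0.6},
    {"turn": [0, 0, 0], "translation": [0, 0, 14], "hand": 0.6},
    {"turn": [0, 0, 0], "translation": [0, 0, 14], "hand": 0.6},
    {"turn": [0, 0, 0], "translation": [0, 0, 0], "hand": 0.6},
    {"turn": [0, 0, 0], "translation": [0, 0, 0], "hand": 0},
    {"turn": [0, 0, 0], "translation": [0, 0, 0], "hand": 0},
    {"turn": [0, 0, 0], "translation": [0, 0, 0], "hand": 0},
    {"turn": [0, 0, 0], "translation": [0, 0, 0], "hand": 0}
  ],
  "grip_force": 20
}}

```text
time_s: 15.13
eef_pos: [377.8, -270.6, 198.4]
ee_rot: [0.245, 0.771, 0.561, -0.176]
force: [1.0, 0.6, -0.5]
grip_width: 0.197
grip_force: 21.3
```

```bash
python3 st.py; python3 - <<'E'
from h import *
import json
T,s=pose();R=T[:3,:3];v=R.T@(T[:3,3]-S);r=np.hypot(v[0],v[1]);a0=np.degrees(np.arctan2(v[1],v[0]));print(v.round(1),r,a0)
# tool z points down shaft, so clockwise from above = positive? x->y rotation about tool z (down) = clockwise seen from above
a=np.radians(a0+np.arange(0,365,15));q=64*np.c_[np.cos(a),np.sin(a)]
print(json.dumps(np.diff(q,axis=0).round(1).tolist()))
E
```

```text
tool->seat [63.   1.7 31.7] F tool [1.  0.7 0. ] tq [ 0.05  0.45 -0.01] w 0.197 15.1333 [-0.64  0.15  1.98 -0.73  0.76  0.15]
[-63.   -1.7 -31.7] 62.972234264614784 -178.49565872198042
[[2.6, -16.5], [6.8, -15.3], [10.5, -13.0], [13.5, -9.8], [15.6, -6.0], [16.6, -1.7], [16.5, 2.6], [15.3, 6.8], [13.0, 10.5], [9.8, 13.5], [6.0, 15.6], [1.7, 16.6], [-2.6, 16.5], [-6.8, 15.3], [-10.5, 13.0], [-13.5, 9.8], [-15.6, 6.0], [-16.6, 1.7], [-16.5, -2.6], [-15.3, -6.8], [-13.0, -10.5], [-9.8, -13.5], [-6.0, -15.6], [-1.7, -16.6]]
```

Emit:
{"method": "move_arm", "body": {
  "moves": [
    {"turn": [0, 0, 0], "translation": [1.7, -16.5, 0], "hand": 0},
    {"turn": [0, 0, 0], "translation": [6.8, -15.3, 0], "hand": 0},
    {"turn": [0, 0, 0], "translation": [10.5, -13, 0], "hand": 0},
    {"turn": [0, 0, 0], "translation": [13.5, -9.8, 0], "hand": 0},
    {"turn": [0, 0, 0], "translation": [15.6, -6, 0], "hand": 0},
    {"turn": [0, 0, 0], "translation": [16.6, -1.7, 0], "hand": 0}
  ]
}}

```text
time_s: 15.63
eef_pos: [338.4, -204.5, 152.0]
ee_rot: [0.245, 0.772, 0.56, -0.176]
force: [5.9, -5.5, 0.3]
grip_width: 0.204
grip_force: 21.2
```

```bash
cat >> st.py <<'E'
v=R.T@(T[:3,3]-S);print('r',np.hypot(v[0],v[1]).round(2),'ang',np.degrees(np.arctan2(v[1],v[0])).round(1),'h',-v[2].round(1))
E
python3 st.py
```

```text
tool->seat [-1.5 64.1 31.9] F tool [-2.6  7.   2.9] tq [-1.08 -0.03 -0.01] w 0.204 15.6333 [-0.55  0.12  2.17 -0.87  0.7   0.41]
r 64.14 ang -88.7 h 31.9
```

Emit:
{"method": "move_arm", "body": {
  "moves": [
    {"turn": [0, 0, 0], "translation": [16.5, 2.6, 0], "hand": 0},
    {"turn": [0, 0, 0], "translation": [15.3, 6.8, 0], "hand": 0},
    {"turn": [0, 0, 0], "translation": [13, 10.5, 0], "hand": 0},
    {"turn": [0, 0, 0], "translation": [9.8, 13.5, 0], "hand": 0},
    {"turn": [0, 0, 0], "translation": [6, 15.6, 0], "hand": 0},
    {"turn": [0, 0, 0], "translation": [1.7, 16.6, 0], "hand": 0}
  ]
}}

```text
time_s: 16.13
eef_pos: [420.4, -171.9, 129.2]
ee_rot: [0.244, 0.771, 0.561, -0.176]
force: [-4.8, -0.3, 5.5]
grip_width: 0.202
grip_force: 21.6
```

```bash
python3 st.py
```

```text
tool->seat [-64.8  -1.4  31.6] F tool [-4.7 -3.5 -4.4] tq [ 0.69 -0.75  0.01] w 0.202 16.1333 [-0.37  0.32  1.99 -0.85  0.79  0.55]
r 64.83 ang 1.3 h 31.6
```

Emit:
{"method": "move_arm", "body": {
  "moves": [
    {"turn": [0, 0, 0], "translation": [-2.6, 16.5, 0], "hand": 0},
    {"turn": [0, 0, 0], "translation": [-6.8, 15.3, 0], "hand": 0},
    {"turn": [0, 0, 0], "translation": [-10.5, 13, 0], "hand": 0},
    {"turn": [0, 0, 0], "translation": [-13.5, 9.8, 0], "hand": 0},
    {"turn": [0, 0, 0], "translation": [-15.6, 6, 0], "hand": 0},
    {"turn": [0, 0, 0], "translation": [-16.6, 1.7, 0], "hand": 0}
  ]
}}

```text
time_s: 16.63
eef_pos: [459.7, -239.5, 177.1]
ee_rot: [0.244, 0.772, 0.561, -0.175]
force: [-3.4, 7.1, 1.8]
grip_width: 0.2
grip_force: 21.7
```

```bash
python3 st.py
```

```text
tool->seat [  1.7 -64.5  31.9] F tool [ 3.5 -4.7 -5.6] tq [1.22 0.91 0.02] w 0.2 16.6333 [-0.47  0.33  1.81 -0.75  0.85  0.31]
r 64.53 ang 91.5 h 31.9
```

Emit:
{"method": "move_arm", "body": {
  "moves": [
    {"turn": [0, 0, 0], "translation": [-16.5, -2.6, 0], "hand": 0},
    {"turn": [0, 0, 0], "translation": [-15.3, -6.8, 0], "hand": 0},
    {"turn": [0, 0, 0], "translation": [-13, -10.5, 0], "hand": 0},
    {"turn": [0, 0, 0], "translation": [-9.8, -13.5, 0], "hand": 0},
    {"turn": [0, 0, 0], "translation": [-6, -15.6, 0], "hand": 0},
    {"turn": [0, 0, 0], "translation": [-1.7, -16.6, 0], "hand": 0}
  ]
}}

```text
time_s: 17.13
eef_pos: [376.9, -271.5, 198.8]
ee_rot: [0.245, 0.772, 0.56, -0.175]
force: [6.1, 4.9, -5.2]
grip_width: 0.197
grip_force: 21.1
```

```bash
python3 st.py
```

```text
tool->seat [64.1  2.1 31.6] F tool [8.5 3.6 1.4] tq [-0.46  1.82 -0.06] w 0.197 17.1333 [-0.64  0.15  1.98 -0.73  0.76  0.15]
r 64.14 ang -178.1 h 31.6
```

Emit:
{"method": "move_arm", "body": {
  "moves": [
    {"turn": [0, 0, 0], "translation": [2.6, -16.5, 0], "hand": 0},
    {"turn": [0, 0, 0], "translation": [6.8, -15.3, 0], "hand": 0},
    {"turn": [0, 0, 0], "translation": [10.5, -13, 0], "hand": 0},
    {"turn": [0, 0, 0], "translation": [13.5, -9.8, 0], "hand": 0},
    {"turn": [0, 0, 0], "translation": [15.6, -6, 0], "hand": 0},
    {"turn": [0, 0, 0], "translation": [16.6, -1.7, 0], "hand": 0}
  ]
}}

```text
time_s: 17.63
eef_pos: [338.4, -204.5, 152.0]
ee_rot: [0.245, 0.772, 0.56, -0.175]
force: [4.5, -4.0, 0.6]
grip_width: 0.198
grip_force: 21.3
```

```bash
python3 st.py; python3 - <<'E'
from h import *
for n in ('scene','side','wrist'):
    c=cap(n);pickle.dump(c,open(f'o1_{n}.pkl','wb'))
    z=c['z_map'];H,W=z.shape;uu,vv=np.meshgrid(np.arange(W),np.arange(H))
    P=(np.stack([(uu-c['cx'])/c['f']*z,(vv-c['cy'])/c['f']*z,z,np.ones_like(z)],-1)@c['W'].T)[...,:3][(z>0)]
    p=P[(P[:,1]<-315)&(P[:,1]>-520)&(P[:,0]>230)&(P[:,0]<640)&(P[:,2]>70)&(P[:,2]<560)];print(n,len(p))
    rng=np.random.default_rng(0)
    for it in range(3):
        if len(p)<200: break
        best=0
        for _ in range(800):
            q=p[rng.choice(len(p),3,False)];nv=np.cross(q[1]-q[0],q[2]-q[0]);l=np.linalg.norm(nv)
            if l<500: continue
            nv/=l
            if abs(nv[2])>.1 or abs(nv[1])<.8: continue
            k=abs((p-q[0])@nv)<2
            if k.sum()>best:best=k.sum();bk=k
        q=p[bk];cc=q.mean(0);nv=np.linalg.svd(q-cc,full_matrices=False)[2][2];nv*=np.sign(nv[1]);print(best,nv.round(3),cc.round(0),q.min(0).round(0),q.max(0).round(0));p=p[~bk]
cv2.imwrite('pics/o1s.png',cv2.resize(pickle.load(open('o1_scene.pkl','rb'))['image'][0:250,30:330],(720,600)))
E
```

```text
tool->seat [-1.5 64.1 31.9] F tool [-2.   5.4  1.8] tq [-1.11 -0.06 -0.06] w 0.198 17.6333 [-0.54  0.12  2.17 -0.87  0.7   0.41]
r 64.16 ang -88.6 h 31.9
scene 12125
3634 [ 0.201  0.98  -0.003] [ 428. -399.  318.] [ 312. -422.  119.] [ 533. -374.  475.]
1444 [ 0.214  0.977 -0.   ] [ 354. -363.  299.] [ 265. -406.   70.] [ 541. -342.  525.]
1447 [-0.032  0.999 -0.002] [ 385. -323.  417.] [ 236. -331.   70.] [ 640. -315.  560.]
side 2928
507 [ 0.296  0.955 -0.006] [ 431. -410.  367.] [ 234. -459.   79.] [ 594. -346.  560.]
342 [ 0.297  0.955 -0.017] [ 376. -387.  380.] [ 235. -459.   71.] [ 594. -339.  559.]
317 [0.301 0.954 0.005] [ 362. -372.  379.] [ 234. -448.   70.] [ 601. -330.  558.]
wrist 18429
7718 [0.205 0.979 0.004] [ 411. -375.  110.] [ 279. -407.   72.] [ 564. -345.  151.]
6029 [0.204 0.979 0.001] [ 477. -408.  151.] [ 317. -422.  123.] [ 540. -373.  197.]
920 [-0.033  0.999  0.006] [ 331. -324.   77.] [ 236. -328.   70.] [ 538. -315.   91.]
```

Emit:
{"method": "move_arm", "body": {
  "moves": [
    {"turn": [0, 0, 0], "translation": [16.5, 2.6, 0], "hand": 0},
    {"turn": [0, 0, 0], "translation": [15.3, 6.8, 0], "hand": 0},
    {"turn": [0, 0, 0], "translation": [13, 10.5, 0], "hand": 0},
    {"turn": [0, 0, 0], "translation": [9.8, 13.5, 0], "hand": 0},
    {"turn": [0, 0, 0], "translation": [6, 15.6, 0], "hand": 0},
    {"turn": [0, 0, 0], "translation": [1.7, 16.6, 0], "hand": 0},
    {"turn": [0, 0, 0], "translation": [-0.5, 6, 0], "hand": 0},
    {"turn": [0, 0, 0], "translation": [0, 0, 0], "hand": 0}
  ]
}}

```text
time_s: 18.45
eef_pos: [427.0, -174.5, 131.0]
ee_rot: [0.244, 0.772, 0.56, -0.175]
force: [1.9, 9.5, 1.1]
grip_width: 0.199
grip_force: 21.7
```

```bash
python3 st.py; cat > sash.py <<'E'
from h import *
c=cap('wrist')
z=c['z_map'];H,W=z.shape;uu,vv=np.meshgrid(np.arange(W),np.arange(H))
P=(np.stack([(uu-c['cx'])/c['f']*z,(vv-c['cy'])/c['f']*z,z,np.ones_like(z)],-1)@c['W'].T)[...,:3][(z>0)]
p=P[(P[:,1]<-310)&(P[:,1]>-520)&(P[:,0]>230)&(P[:,0]<660)&(P[:,2]>70)&(P[:,2]<560)]
rng=np.random.default_rng(0)
for it in range(4):
    if len(p)<200: break
    best=0
    for _ in range(800):
        q=p[rng.choice(len(p),3,False)];nv=np.cross(q[1]-q[0],q[2]-q[0]);l=np.linalg.norm(nv)
        if l<500: continue
        nv/=l
        if abs(nv[2])>.1 or abs(nv[1])<.8: continue
        k=abs((p-q[0])@nv)<2
        if k.sum()>best:best=k.sum();bk=k
    q=p[bk];cc=q.mean(0);nv=np.linalg.svd(q-cc,full_matrices=False)[2][2];nv*=np.sign(nv[1]);print(best,nv.round(3),'ang',(np.arctan2(nv[0],nv[1])+.033).round(3),cc.round(0));p=p[~bk]
E
python3 sash.py
```

```text
tool->seat [-63.9  -8.7  31.4] F tool [ 7.5 -0.4 -6.3] tq [-0.04  1.27 -0.06] w 0.199 18.45 [-0.37  0.32  1.97 -0.84  0.79  0.54]
r 64.53 ang 7.8 h 31.4
4835 [ 0.253  0.968 -0.001] ang 0.288 [ 544. -416.  114.]
401 [0.37  0.928 0.036] ang 0.412 [ 560. -351.   78.]
420 [0.262 0.963 0.068] ang 0.298 [ 556. -336.   76.]
348 [0.271 0.959 0.088] ang 0.308 [ 566. -365.   79.]
```

Emit:
{"method": "move_arm", "body": {
  "moves": [
    {"turn": [0, 0, 0], "translation": [0, 0, 0], "hand": 0.6},
    {"turn": [0, 0, 0], "translation": [0, 0, 0], "hand": 0.6},
    {"turn": [0, 0, 0], "translation": [0, 0, 0], "hand": 0.6},
    {"turn": [0, 0, 0], "translation": [0, 0, -22], "hand": 0.6},
    {"turn": [0, 0, 0], "translation": [0, 0, -22], "hand": 0.6},
    {"turn": [0, 0, 0.068], "translation": [-32, -4.3, 0], "hand": 0.7},
    {"turn": [0, 0, 0.068], "translation": [-31.9, -2, 0], "hand": 0.7},
    {"turn": [0, 0, 0], "translation": [0, 0, 0], "hand": 0.7},
    {"turn": [0, 0, 0], "translation": [0, 0, 0], "hand": 0.7}
  ]
}}

```text
time_s: 19.25
eef_pos: [397.2, -197.8, 200.7]
ee_rot: [0.256, 0.808, 0.506, -0.159]
force: [-0.7, 0.3, 0.9]
grip_width: 0.7
grip_force: 0.0
```

```bash
python3 st.py; python3 sash.py; python3 - <<'E'
from h import *
c=cap('wrist');T,s=pose()
z=c['z_map'];H,W=z.shape;uu,vv=np.meshgrid(np.arange(W),np.arange(H))
P=np.stack([(uu-c['cx'])/c['f']*z,(vv-c['cy'])/c['f']*z,z,np.ones_like(z)],-1)@(np.linalg.inv(T)@c['W']).T
S_t=T[:3,:3].T@(S-T[:3,3]);X=P[...,:3]-S_t
h=-X[...,2];m=(h>25)&(h<36)&(np.hypot(X[...,0],X[...,1])<22)&(z>0)
q=P[m][:,:2].astype(np.float32);print(len(q),np.median(h[m]),cv2.minAreaRect(q))
m=(h>38)&(h<50)&(z>0)&(np.hypot(X[...,0]-64,X[...,1])<20);q=P[m];print(len(q),q.mean(0))
E
```

```text
tool->seat [ 1.7  0.9 75.3] F tool [-0.5 -0.5 -0.9] tq [0.09 0.29 0.04] w 0.7 19.25 [-0.45  0.15  1.97 -0.74  0.87  0.45]
r 1.94 ang -150.8 h 75.3
15606 [0.253 0.967 0.002] ang 0.289 [ 440. -389.  120.]
15024 [0.253 0.968 0.001] ang 0.289 [ 441. -410.  168.]
1437 [-0.035  0.999 -0.008] ang -0.002 [ 453. -319.   76.]
808 [0.24  0.97  0.037] ang 0.276 [ 457. -400.  128.]
2355 30.622387249767428 ((0.44277191162109375, 0.8191766738891602), (28.1063289642334, 27.944469451904297), 86.1633529663086)
457 [64.38889427 -3.22318109 34.77728322  1.        ]
```

Emit:
{"method": "move_arm", "body": {
  "moves": [
    {"turn": [0, 0, -0.065], "translation": [0.8, 0.8, 12], "hand": 0.7},
    {"turn": [0, 0, 0], "translation": [0, 0, 20], "hand": 0.7},
    {"turn": [0, 0, 0], "translation": [0, 0, 19.5], "hand": 0.7},
    {"turn": [0, 0, 0], "translation": [0, 0, 0], "hand": 0.7},
    {"turn": [0, 0, 0], "translation": [0, 0, 0], "hand": 0},
    {"turn": [0, 0, 0], "translation": [0, 0, 0], "hand": 0},
    {"turn": [0, 0, 0], "translation": [0, 0, 0], "hand": 0},
    {"turn": [0, 0, 0], "translation": [0, 0, 0], "hand": 0}
  ],
  "grip_force": 50
}}

```text
time_s: 20.02
eef_pos: [399.2, -225.8, 158.2]
ee_rot: [0.251, 0.791, 0.533, -0.167]
force: [-1.2, 2.5, 2.2]
grip_width: 0.318
grip_force: 50.8
```

```bash
python3 st.py
```

```text
tool->seat [-0.5 -0.1 24.5] F tool [ 0.3 -1.4 -3.3] tq [ 0.22  0.43 -0.  ] w 0.318 20.0167 [-0.51  0.24  2.   -0.82  0.75  0.44]
r 0.5 ang 15.2 h 24.5
```

Emit:
{"method": "move_arm", "body": {
  "moves": [
    {"turn": [0, 0, 0], "translation": [0, 0, -4], "hand": 0},
    {"turn": [0, 0, 0], "translation": [0, 0, -6], "hand": 0},
    {"turn": [0, 0, 0], "translation": [0, 0, -8], "hand": 0},
    {"turn": [0, 0, 0], "translation": [0, 0, -10], "hand": 0},
    {"turn": [0, 0, 0], "translation": [0, 0, -15], "hand": 0},
    {"turn": [0, 0, 0], "translation": [0, 0, -20], "hand": 0},
    {"turn": [0, 0, 0], "translation": [0, 0, 0], "hand": 0},
    {"turn": [0, 0, 0], "translation": [0, 0, 0], "hand": 0}
  ]
}}

```text
time_s: 20.68
eef_pos: [399.0, -189.7, 209.9]
ee_rot: [0.251, 0.791, 0.533, -0.166]
force: [0.7, -0.1, -2.1]
grip_width: 0.316
grip_force: 50.3
```

```bash
python3 st.py; python3 - <<'E'
from h import *
T,s=pose();print(s['force'])
# check boss still in hand & tilt
c=cap('wrist')
z=c['z_map'];H,W=z.shape;uu,vv=np.meshgrid(np.arange(W),np.arange(H))
P=np.stack([(uu-c['cx'])/c['f']*z,(vv-c['cy'])/c['f']*z,z,np.ones_like(z)],-1)@(np.linalg.inv(T)@c['W']).T
m=(abs(P[...,0])<12)&(abs(P[...,1])<12)&(P[...,2]>-20)&(P[...,2]<5)&(z>0);q=P[m][:,:3];cc=np.median(q,0);nv=np.linalg.svd(q-q.mean(0),full_matrices=False)[2][2];print(len(q),cc,nv.round(3))
m=(abs(P[...,0]-64)<16)&(abs(P[...,1])<14)&(P[...,2]>-40)&(P[...,2]<5)&(z>0);q=P[m][:,:3];print('knob',len(q),q.mean(0),np.percentile(q[:,2],[5,50]))
x=np.array([np.cos(np.radians(151.4)),np.sin(np.radians(151.4)),0]);zz=np.array([0,0,-1.]);R=frame(np.cross(zz,x),zz)
plan([528.5,85.6,95],R,14,0)
E
```

```text
tool->seat [-0.4 -0.3 87.5] F tool [1.3 0.2 1.8] tq [ 0.19  0.43 -0.01] w 0.316 20.6833 [-0.43  0.14  1.96 -0.73  0.9   0.38]
r 0.49 ang 36.8 h 87.5
[ 0.69049384 -0.13756683 -2.12919403]
3030 [ 0.45178402  0.11492477 -6.15604798] [ 0.033 -0.009 -0.999]
knob 1085 [ 64.53385397  -0.25965334 -15.07418683] [-17.70987529 -15.05856587]
[{"turn":[-0.016,0.045,-0.101],"translation":[22.8,0.8,-4.6],"hand":0},{"turn":[-0.016,0.045,-0.101],"translation":[22.7,3.1,-3.5],"hand":0},{"turn":[-0.016,0.045,-0.1],"translation":[22.4,5.5,-2.5],"hand":0},{"turn":[-0.016,0.045,-0.101],"translation":[21.9,7.7,-1.4],"hand":0},{"turn":[-0.016,0.045,-0.1],"translation":[21.0,9.9,-0.2],"hand":0},{"turn":[-0.016,0.045,-0.1],"translation":[19.9,11.9,0.9],"hand":0},{"turn":[-0.016,0.045,-0.101],"translation":[18.6,13.9,1.9],"hand":0},{"turn":[-0.016,0.045,-0.1],"translation":[17.0,15.6,3.0],"hand":0},{"turn":[-0.016,0.045,-0.101],"translation":[15.2,17.2,3.9],"hand":0},{"turn":[-0.016,0.045,-0.1],"translation":[13.1,18.5,4.9],"hand":0}]
[{"turn":[-0.015,0.045,-0.101],"translation":[11.0,19.6,5.7],"hand":0},{"turn":[-0.016,0.045,-0.1],"translation":[8.7,20.6,6.4],"hand":0},{"turn":[-0.015,0.045,-0.101],"translation":[6.3,21.2,7.1],"hand":0},{"turn":[-0.016,0.045,-0.1],"translation":[3.8,21.5,7.7],"hand":0}]
```

Emit:
{"method": "move_arm", "body": {
  "moves": [
    {"turn": [-0.016, 0.045, -0.101], "translation": [22.8, 1, -4.6], "hand": 0},
    {"turn": [-0.016, 0.045, -0.101], "translation": [22.7, 3, -3.5], "hand": 0},
    {"turn": [-0.016, 0.045, -0.1], "translation": [22.4, 5.5, -2.5], "hand": 0},
    {"turn": [-0.016, 0.045, -0.101], "translation": [22, 7.7, -1.4], "hand": 0},
    {"turn": [-0.016, 0.045, -0.1], "translation": [21, 10, 0], "hand": 0},
    {"turn": [-0.016, 0.045, -0.1], "translation": [20, 12, 1], "hand": 0},
    {"turn": [-0.016, 0.045, -0.101], "translation": [18.6, 14, 2], "hand": 0},
    {"turn": [-0.016, 0.045, -0.1], "translation": [17, 15.6, 3], "hand": 0},
    {"turn": [-0.016, 0.045, -0.101], "translation": [15.2, 17.2, 4], "hand": 0},
    {"turn": [-0.016, 0.045, -0.1], "translation": [13, 18.5, 5], "hand": 0}
  ]
}}

```text
time_s: 21.57
eef_pos: [491.9, 7.2, 125.7]
ee_rot: [0.077, 0.432, 0.897, -0.052]
force: [0.3, 0.4, -2.5]
grip_width: 0.317
grip_force: 50.2
```

Emit:
{"method": "move_arm", "body": {
  "moves": [
    {"turn": [-0.015, 0.045, -0.101], "translation": [11, 19.6, 5.7], "hand": 0},
    {"turn": [-0.016, 0.045, -0.1], "translation": [8.7, 20.6, 6.4], "hand": 0},
    {"turn": [-0.015, 0.045, -0.101], "translation": [6.3, 21.2, 7], "hand": 0},
    {"turn": [-0.016, 0.045, -0.1], "translation": [3.8, 21.5, 7.7], "hand": 0},
    {"turn": [0, 0, 0], "translation": [0, 0, 0], "hand": 0},
    {"turn": [0, 0, 0], "translation": [0, 0, 0], "hand": 0}
  ]
}}

```text
time_s: 22.07
eef_pos: [528.8, 84.9, 93.1]
ee_rot: [-0.001, 0.248, 0.969, -0.001]
force: [0.4, 0.3, -1.7]
grip_width: 0.318
grip_force: 50.2
```

```bash
python3 - <<'E'
from h import *
T,s=pose();print(T.round(3),s['joints'].round(2),s['force'])
c=cap('wrist');cv2.imwrite('pics/w9.png',cv2.resize(c['image'],(640,480)))
E
```

```text
[[-8.77000e-01  4.80000e-01 -2.00000e-03  5.28789e+02]
 [ 4.80000e-01  8.77000e-01 -1.00000e-03  8.49340e+01]
 [ 1.00000e-03 -2.00000e-03 -1.00000e+00  9.31210e+01]
 [ 0.00000e+00  0.00000e+00  0.00000e+00  1.00000e+00]] [-0.06  0.51  1.65 -0.    0.98 -1.13] [ 0.37496716  0.31716218 -1.6998864 ]
```

View pics/w9.png

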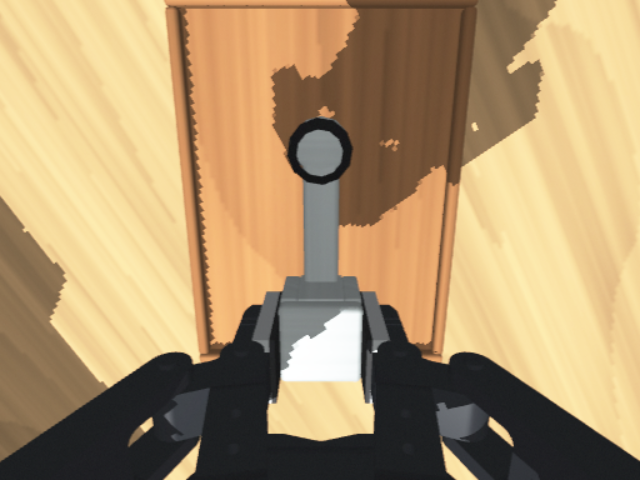

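The crank is lined up along the tray, with the knob at (320,150), the boss at (320,330) and walls on both sides. I'll lower it.

Emit:
{"method": "move_arm", "body": {
  "moves": [
    {"turn": [0, 0, 0], "translation": [0, 0, 20], "hand": 0},
    {"turn": [0, 0, 0], "translation": [0, 0, 20], "hand": 0},
    {"turn": [0, 0, 0], "translation": [0, 0, 12], "hand": 0},
    {"turn": [0, 0, 0], "translation": [0, 0, 5], "hand": 0},
    {"turn": [0, 0, 0], "translation": [0, 0, 2], "hand": 0},
    {"turn": [0, 0, 0], "translation": [0, 0, 1.5], "hand": 0},
    {"turn": [0, 0, 0], "translation": [0, 0, 1], "hand": 0},
    {"turn": [0, 0, 0], "translation": [0, 0, 0], "hand": 0}
  ]
}}

```text
time_s: 22.78
eef_pos: [529.4, 85.1, 33.6]
ee_rot: [0.001, 0.248, 0.969, -0.0]
force: [-0.8, 0.3, -1.8]
grip_width: 0.316
grip_force: 50.3
```

```bash
python3 - <<'E'
from h import *
T,s=pose();print(s['eef_pos'],s['force'],s['wrist_torque'])
E
```

```text
[529.4060646   85.07693539  33.64980303] [-0.82430938  0.27306511 -1.83194706] [-0.07767804  0.01355376 -0.02128045]
```

Emit:
{"method": "move_arm", "body": {
  "moves": [
    {"turn": [0, 0, 0], "translation": [0, 0, 1], "hand": 0},
    {"turn": [0, 0, 0], "translation": [0, 0, 1], "hand": 0},
    {"turn": [0, 0, 0], "translation": [0, 0, 0.5], "hand": 0},
    {"turn": [0, 0, 0], "translation": [0, 0, 0], "hand": 0}
  ]
}}

```text
time_s: 23.12
eef_pos: [530.0, 85.0, 31.6]
ee_rot: [0.001, 0.247, 0.969, 0.0]
force: [0.7, -0.3, 5.2]
grip_width: 0.318
grip_force: 51.3
```

```bash
python3 - <<'E'
from h import *
T,s=pose();print(s['eef_pos'],s['force'],s['wrist_torque'])
E
```

```text
[530.01780083  85.01164565  31.6045903 ] [ 0.68973557 -0.25574669  5.15574437] [-0.03522109  0.28853214  0.06350152]
```

Emit:
{"method": "move_arm", "body": {
  "moves": [
    {"turn": [0, 0, 0], "translation": [0, 0, 0.6], "hand": 0},
    {"turn": [0, 0, 0], "translation": [0, 0, 0], "hand": 0.4},
    {"turn": [0, 0, 0], "translation": [0, 0, 0], "hand": 0.6},
    {"turn": [0, 0, 0], "translation": [0, 0, 0], "hand": 0.6},
    {"turn": [0, 0, 0], "translation": [0, 0, 0], "hand": 0.6},
    {"turn": [0, 0, 0], "translation": [0, 0, -15], "hand": 0.6},
    {"turn": [0, 0, 0], "translation": [0, 0, -30], "hand": 0.6},
    {"turn": [0, 0, 0], "translation": [0, 0, -35], "hand": 0.6},
    {"turn": [0, 0, 0], "translation": [0, 0, -35], "hand": 0.6},
    {"turn": [0, 0, 0], "translation": [0, 0, -35], "hand": 0.6}
  ]
}}

```text
time_s: 23.95
eef_pos: [528.7, 85.3, 181.6]
ee_rot: [-0.0, 0.247, 0.969, -0.0]
force: [0.8, -0.4, -0.4]
grip_width: 0.598
grip_force: 0.0
```

Emit:
{"method": "move_arm", "body": {
  "moves": [
    {"turn": [0, 0, 0], "translation": [20, 0, -20], "hand": 0.6},
    {"turn": [0, 0, 0], "translation": [0, 0, 0], "hand": 0.6},
    {"turn": [0, 0, 0], "translation": [0, 0, 0], "hand": 0.6}
  ]
}}

```text
time_s: 24.2
eef_pos: [511.5, 95.1, 200.7]
ee_rot: [0.001, 0.247, 0.969, 0.0]
force: [-0.2, 0.2, -1.6]
grip_width: 0.605
grip_force: 0.0
```

```bash
python3 - <<'E'
from h import *
T,s=pose();print(s['eef_pos'],s['force'],s['time_s'])
c=cap('wrist');sc=cap('scene')
o=np.zeros((450,800,3),np.uint8);o[:300,:400]=cv2.resize(c['image'],(400,300));o[:450,400:]=cv2.resize(sc['image'][0:338,90:390],(400,450));cv2.imwrite('pics/w10.png',o)
z=c['z_map'];H,W=z.shape;uu,vv=np.meshgrid(np.arange(W),np.arange(H))
P=(np.stack([(uu-c['cx'])/c['f']*z,(vv-c['cy'])/c['f']*z,z,np.ones_like(z)],-1)@c['W'].T)[...,:3]
m=(P[...,2]>28)&(P[...,2]<42)&(np.hypot(P[...,0]-529,P[...,1]-85)<25);q=P[m];nv=np.linalg.svd(q-q.mean(0),full_matrices=False)[2][2];print(len(q),np.median(q[:,2]),nv.round(3),cv2.minAreaRect(q[:,:2].astype(np.float32)))
sc0=pickle.load(open('d0.pkl','rb'))['scene']['image'];d=cv2.absdiff(sc0,sc['image']).max(2)
for n,(x,y,w,h) in dict(mug=(485,455,60,90),pot=(295,420,50,70),nb=(560,355,120,90)).items():
    r=d[int(y*.64):int((y+h)*.64),int(x*.64):int((x+w)*.64)];print(n,(r>40).mean().round(3))
E
```

```text
[511.4542456   95.10609487 200.65865435] [-0.1904089   0.21535929 -1.61129317] 24.2
902 37.01426086221457 [-0.062  0.044  0.997] ((529.5380249023438, 85.79493713378906), (27.405704498291016, 27.73175048828125), 61.27560043334961)
mug 0.0
pot 0.0
nb 0.166
```

View pics/w10.png

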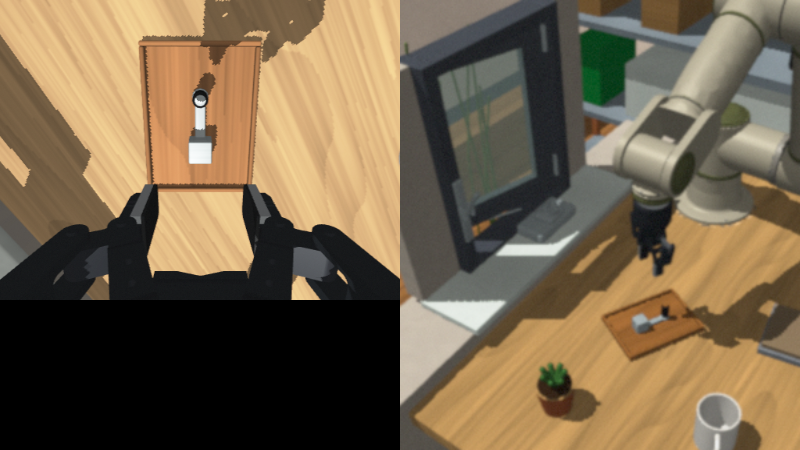

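The crank lies flat in the tray, with the boss at (200,150) and the knob at (200,98). The window is open, and the mug, pot and notebooks look unmoved. I'll hand the job in.

```bash
python3 -c "
from rig import finish_job;print(finish_job())"
```

```text
the job is handed in; nothing more can be done
None
```

The job is handed in: the lever measured fully up (about 126°), the window stands about 98 mm open, and the crank lies flat in the tray, with the mug, pot and notebooks looking unmoved in the last picture (24 s used).

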